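# Change the battery of the mirror-light box

### The arm

A 6-joint arm with a two-finger parallel gripper is mounted at the origin on the work surface. World frame = base frame: x ahead of the robot, y to its left, z up, the work surface at z = 0. Lengths are in m, angles in rad, forces in N, time in s.
With the tool pointing down it reaches from about 0.4 to 0.925 m from the base axis. Payload 3.4 kg.
Tool frame: the origin (TCP) lies on the centre line of the jaws, within the pads' length; the fingertips stand env.nose_length ahead of it and the grasp point (between the pads) is the TCP (env.nose_length is the distance from the TCP to the fingertips, in m); z points along the fingers, x is the direction in which the jaws open and shut, and the axes are right-handed (so a half turn about z gives the same grasp; the last joint's range is limited). The gripper opens to 85 mm and grips with 20 to 120 N. Pads are 22 mm wide; open, the fingers measure 114 mm over their backs; the gripper's body (76 mm by 85 mm) begins 54 mm behind the grasp point. The pads swing forward as they close: fully open they stand 13 mm farther back than shut.
Start: joints at [-1.274, 0.307, 1.506, -0, 1.328, -0.073], TCP at [0.208, -0.536, 0.22] pointing down, gripper open.
Joint ranges: [-3.12, 3.12], [-1.05, 2.28], [0.14, 2.33], [-1.42, 4.57], [0.1, 2.73], [-2.68, 2.68]. Speed limits (rad/s): [2.57, 2.57, 3.14, 3.14, 3.14, 3.14].

### API

Orientations are given as a unit quaternion [w, x, y, z].
In Python, from cell import env gives the robot as it stands. The module is installed in compiled form; this text tells all that it offers.
- The arm moves only by the tool arm_command, never from a script. Its argument "deltas" is a list of rows, each an object of numbers: "tx", "ty", "tz": the shift along the tool's x, y, z in m; "yaw": the turn about the tool's z in degrees; "fingers": the opening, from 0 (shut) to 1 (fully open). A call has 1 to 12 rows; each row shifts and turns the pose as measured when the row begins, along the tool's axes as they then stand; what a row does not reach is not made up. A row lasts 1/10 s, in which the tool goes at most 50 mm and 8.59 degrees, less where a joint would pass 70% of its speed; a pose out of reach is approached as far as the arm can. A call with a gripper value outside its range is refused whole. The fingers move at their own pace and stop on an object; "grip_force" is the grip in N (left out, the last holds). Time passes only in rows, so rows that do not move let the fingers close. It gives the time, the measured TCP pose, the force and the opening at its end, in the units of the state.
- env.get_state(): the state, without advancing time (a new reading comes with each control period).
- env.snapshot(name): name is "scene" or "top" or "wrist"; returns a dict with "image" (384x512x3 uint8, blue, green, red), "mtx" (3x3 intrinsics, pixels), "view" (4x4, takes a point from world to camera coordinates); the wrist camera has in their place "mount" (4x4, takes a point from camera to tool coordinates, whose origin is the TCP and whose axes are the tool frame's). Camera axes: x right, y down, z forward; pixel columns grow to the right and rows downward; lengths in m; the calibration is good to about 2 mm. A picture is of the moment at which its call begins: read the wrist's pose just before it. There is no depth.
- env.job_done(): hands the job in, once; it reports no verdict.
The state is a dict: "t": time; "joint_pos": joint angles; "joint_velocities": joint speeds; "joint_torque": joint torques, N m; "position": TCP position; "orientation": TCP orientation; "force": force on the tool from outside, world axes, zero at the start; "torque": the same for the moment, N m; "width": finger opening in m.
Only numpy, scipy, OpenCV 4.12 (cv2) and the standard library are available. Lean on these libraries where they do the work, as an engineer would, in place of code of your own. Each camera call takes 0.05 s, during which the arm holds its last target.

### The job

First slide the orange thumb latch of the mirror-light box so that its lid springs open. Then take the charged battery (green top) out of the charger, stand it on the round rubber mat and let go, take it again by its broad faces and lower it (do not drop it) fully down into the well. Finally press the lid shut until the latch catches; leave the red battery in its place and do not push the other things around or knock a battery over.

Things in the scene. Friction and masses are not known exactly. Their poses are not given: they have to be found in the camera images.
- lightbox: Mirror-light battery box: turquoise, white front panel, fixed, 168 (x) x 190 (y) x 120 mm high. Origin on the counter under it, 88 mm behind the front face, 80 mm before the back face. x points from front (latch side) to back (hinge side), y to the left, z up. Flat top 120 mm above the counter. Yaw within about 17 degrees.
- well (a point): Centre of the floor of the battery well, 12 mm in x from the box's origin, 100 mm below the box's top; axes of the box. Well 66 (x) x 42 (y) mm, mouth chamfered 6 mm: the battery's long side goes along x, either way round. A slot 38 mm wide (x) and 95 mm long (y) crosses it, just as deep: fingers fit only beside the broad faces, closing along y. A seated battery's top is 10 mm below the box's top.
- lid (a joint): Lid angle, rad: 0 shut, 1.95 fully open (leaning back past upright). A spring pushes it open (0.25 N m shut, 0.12 N m open), so it must be pushed shut (2.5 to 4 N at the edge), then 4 to 10 N more at the edge snaps its nose past the latch tongue. Latched it reads about 0.01.
- lid_hinge (a point): Hinge axis of the lid, 70 mm in x from the box's origin, 125 mm above the counter; axis along the box's y. Axes of this point turn with the lid.
- lid_edge (a point): Middle of the lid's outer face (top face when shut), 100 mm from the hinge, 5 mm from the free edge; 129 mm above the counter when shut. Peach lid plate, 103 x 108 x 8 mm. The point turns with the lid: z is the outward normal of the outer face, x points from free edge to hinge. A steel nose 12 mm long sticks out of the middle of the free edge.
- latch (a joint): Latch slide, m: 0 at rest (locking), 0.014 slid fully to the box's +y (left). A spring returns it (2.7 N at rest, 4.8 N at the end). Above about 0.009 the lid is free and pops up by itself. As the lid is pressed shut, its nose pushes the latch aside and the latch snaps back below 0.003.
- latch_thumb (a point): Top centre of the latch's orange thumb piece, 22 (x) x 28 (y) x 20 mm high, ribbed, its top 22 mm above the box's top (142 mm above the counter). Axes of the box; slides along y only; at rest at x = -68, y = +14 mm in the box's frame. The box top is clear for 70 mm to its right (-y) and 50 mm to its left.
- charger: Black and grey two-bay charger, fixed, 86 (x) x 120 (y) mm. Grey cheeks 102 mm high, 50 mm long (x), stand along the broad faces of both batteries: there they can only be taken by their narrow end faces, closing along the charger's x. Origin on the counter at its middle. Bays at y = +26.5 and -26.5 mm, floor 12 mm above the counter; lift 95 mm to clear the cheeks.
- pack_green: The charged battery with green top and band: upright block 60 mm (x, between the narrow end faces) x 36 mm (y, between the broad faces) x 90 mm high, about 0.32 kg. Origin: centre of the underside, z up.
- pack_red: The flat battery with red top and band, same size and origin; stays in the charger's other bay.
- mat: Round black rubber mat, 150 mm across, 3 mm thick, fixed on the counter; origin at the centre of its underside.
- spray_can: Blue spray can, 54 mm across, 170 mm high; bystander.
- cream_jar: White cream jar, 60 mm across, 45 mm high; bystander.
- powder_jar: Clear powder jar with red cap, 52 mm across, 40 mm high; bystander.
- cup: White cup, 72 mm across, 85 mm high; bystander.
- tape_roll: Roll of tape lying flat, 100 mm across, 40 mm high; bystander.
Things that resemble listed ones, but are neither listed nor needed, are in the scene too. What is shaped like the pack_green but blue or purple is not meant.

How it is judged:
On the way, in this order (a step that is already met when the one before it is completed fails the run):
1. the latch is slid and the lid has sprung open (value of joint lid above 1.5 rad), for 0.1 s.
2. the green battery stands on the mat and is let go (horizontal distance between pack_green and mat below 0.06 m and height (world z) of pack_green below 0.008 m and angle between pack_green's own z axis and vertical below 0.1 rad and contact force between the fingers and pack_green below 0.1 N), for 0.1 s.
3. the green battery sits fully down in the well and is let go (horizontal distance between pack_green and well below 0.006 m and z of pack_green in the frame of well below 0.004 m and angle between pack_green's own z axis and vertical below 0.06 rad and contact force between the fingers and pack_green below 0.1 N), for 0.1 s.
At the end, for the whole second after the job is handed in: The green battery stands at rest on the floor of the well (underside within 4 mm of the floor, within 6 mm of its centre, upright within 0.06 rad), the lid is shut (below 0.03 rad) and the latch is back over its nose (below 4 mm), the red battery is within 20 mm of where it was (value of joint lid below 0.03 rad and value of joint latch below 0.004 m and horizontal distance between pack_green and well below 0.006 m and z of pack_green in the frame of well below 0.004 m and angle between pack_green's own z axis and vertical below 0.06 rad and linear speed of pack_green below 0.02 m/s and distance of pack_red from where it was at the start of the episode below 0.02 m); the robot touches nothing.
It fails at once if the battery is dropped into the well (faster than 0.45 m/s within the well) (horizontal distance between pack_green and well below 0.02 m and z of pack_green in the frame of well below 0.1 m and linear speed of pack_green above 0.45 m/s).
It fails at once if a battery is knocked over (tilted more than 0.7 rad) (angle between any of pack_green, pack_red's own z axis and vertical above 0.7 rad).
It fails at once if a bystander is pushed more than 40 mm (distance of any of spray_can, cream_jar, powder_jar, cup, tape_roll from where it was at the start of the episode above 0.04 m).
It also fails if it takes over 72 s, if anything falls off the work surface, if the arm or the gripper's body presses on something with over 40 N, if the wrist force passes 120 N, or if a joint passes its speed limit or range.

## Working session

There is one attempt and no reset: what is moved stays moved. The work goes in short steps, Python scripts to look and compute and a tool call to move; the robot and the scene stay as the last step left them, time stands still between calls to the robot, and variables do not carry over. Pictures are saved under pics/ and viewed, and the job is handed in when it is done.

Besides the shell and the picture viewer there is one more tool, called as name(argument=value, ...), one argument or row to a line, values as JSON. arm_command: Moves the arm, as the interface text tells. Its arguments: {"type":"object","properties":{"deltas":{"type":"array","items":{"type":"object","properties":{"tx":{"type":"number"},"ty":{"type":"number"},"tz":{"type":"number"},"yaw":{"type":"number"},"fingers":{"type":"number"}}}},"grip_force":{"type":"number"}},"required":["deltas"]}

```bash
mkdir -p pics; cat > h.py <<'E'
import numpy as np, cv2
from cell import env
from scipy.spatial.transform import Rotation as R
def snap(name,fn=None):
    s=env.get_state(); d=env.snapshot(name)
    if name=="wrist":
        q=s["orientation"]; T=np.eye(4); T[:3,:3]=R.from_quat([q[1],q[2],q[3],q[0]]).as_matrix(); T[:3,3]=s["position"]
        d["c2w"]=T@np.array(d["mount"])
    else: d["c2w"]=np.linalg.inv(np.array(d["view"]))
    if fn: cv2.imwrite("pics/"+fn+".png",d["image"])
    return d
def ray(d,u,v,z):
    r=np.linalg.inv(np.array(d["mtx"]))@np.array([u,v,1.0]); r=d["c2w"][:3,:3]@r; o=d["c2w"][:3,3]
    return o+r*(z-o[2])/r[2]
def proj(d,p):
    c=np.linalg.inv(d["c2w"])@np.append(p,1); q=np.array(d["mtx"])@c[:3]; return q[:2]/q[2]
def st():
    s=env.get_state(); print({k:np.round(s[k],4).tolist() for k in ("t","joint_pos","position","orientation","force","width")})
E
python3 - <<'E'
from h import *
print(env.nose_length); st()
for n in("scene","top","wrist"):
    d=snap(n,n+"0"); print(n,d["c2w"][:3,3].round(3),d["c2w"][:3,2].round(3))
E
```

```text
0.019
{'t': 0.0, 'joint_pos': [-1.2745, 0.3076, 1.5077, 0.0, 1.3284, -0.0735], 'position': [0.2076, -0.5354, 0.2192], 'orientation': [-0.0007, 0.8251, -0.5651, -0.0008], 'force': [-0.3352, -0.6808, -0.2757], 'width': 0.0859}
scene [ 1.128 -0.588  0.79 ] [-0.563  0.531 -0.633]
top [ 0.434 -0.012  1.55 ] [ 0.059  0.007 -0.998]
wrist [ 0.281 -0.509  0.373] [-0.285 -0.11  -0.952]
```

View pics/scene0.png

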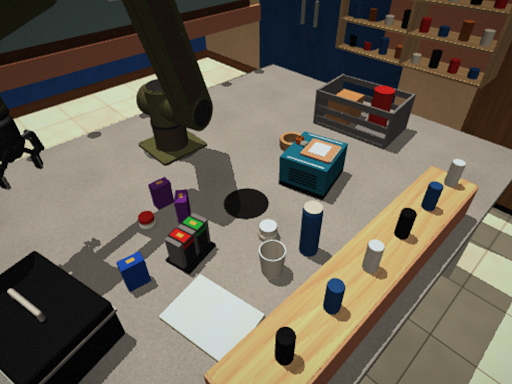

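View pics/top0.png

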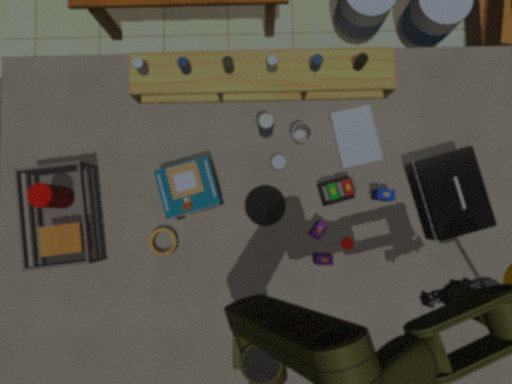

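View pics/wrist0.png

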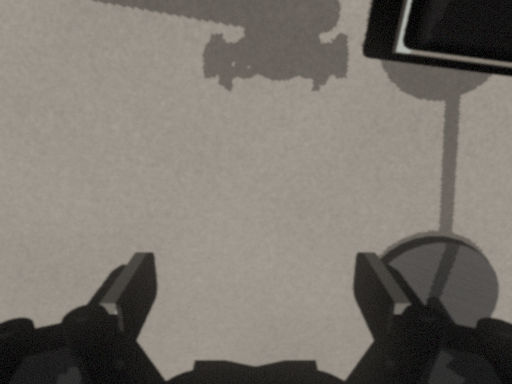

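```bash
python3 - <<'E'
from h import *
i=cv2.imread("pics/top0.png")
a=cv2.resize(i[140:260,140:240],None,fx=6,fy=6,interpolation=cv2.INTER_CUBIC)[:600]
b=cv2.resize(i[160:280,300:400],None,fx=6,fy=6,interpolation=cv2.INTER_CUBIC)[:600]
cv2.imwrite("pics/z1.png",cv2.resize(np.hstack([a,b]),(800,400)))
s=cv2.imread("pics/scene0.png")
cv2.imwrite("pics/z2.png",cv2.resize(s[110:290,150:370],(800,600*180*800//(220*600)*1),interpolation=cv2.INTER_CUBIC)[:600])
d=env.snapshot("top")
d["c2w"]=np.linalg.inv(d["view"])
for n,u,v,z in [("box",188,185,.12),("mat",265,206,.003),("green",333,191,.1),("red",347,187,.1),("tape",163,241,.04),("jar",278,161,.045),("cup",300,131,.085),("can",266,120,.17)]: print(n,ray(d,u,v,z).round(3))
E
```

```text
box [0.545 0.238 0.12 ]
mat [ 0.471 -0.021  0.003]
green [ 0.515 -0.253  0.1  ]
red [ 0.528 -0.301  0.1  ]
tape [0.354 0.342 0.04 ]
jar [ 0.629 -0.07   0.045]
cup [ 0.727 -0.148  0.085]
can [ 0.749 -0.029  0.17 ]
```

View pics/z1.png

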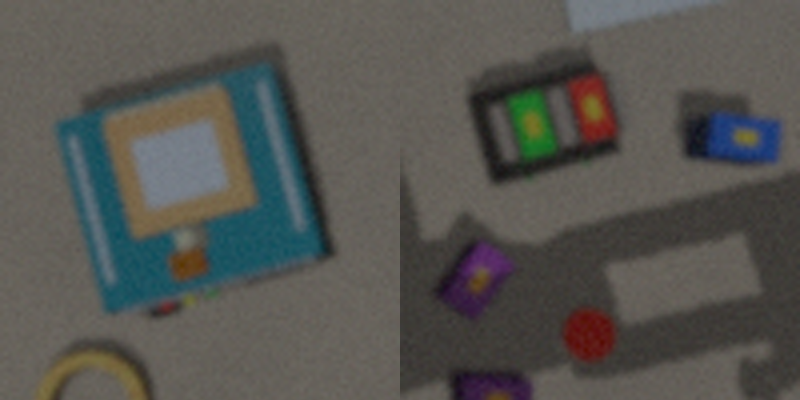

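View pics/z2.png

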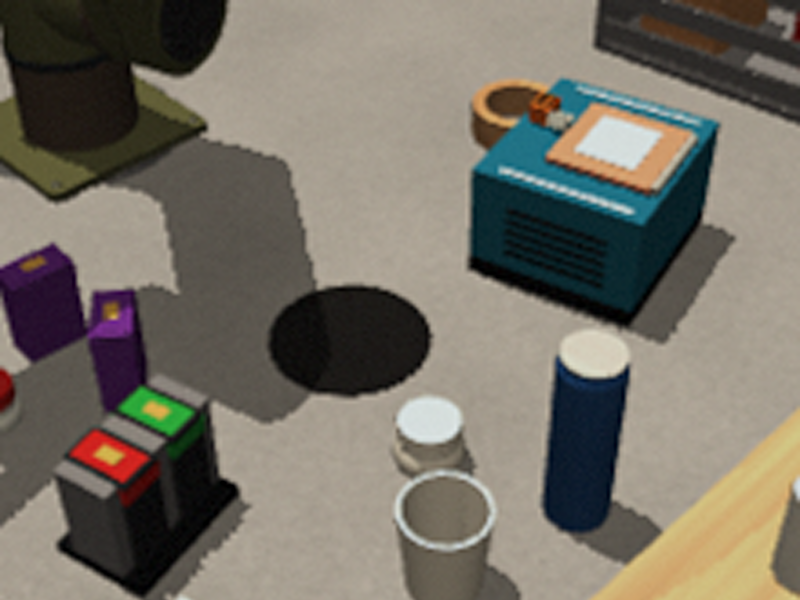

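arm_command(
  deltas=[
    {"tx": -0.021,"ty": -0.038,"tz": -0.02},
    {"tx": -0.023,"ty": -0.04,"tz": -0.016},
    {"tx": -0.023,"ty": -0.04,"tz": -0.016},
    {"tx": -0.023,"ty": -0.04,"tz": -0.016},
    {"tx": -0.023,"ty": -0.04,"tz": -0.016},
    {"tx": -0.023,"ty": -0.04,"tz": -0.016},
    {"tx": -0.023,"ty": -0.04,"tz": -0.016},
    {"tx": -0.023,"ty": -0.04,"tz": -0.016},
    {"tz": 0},
    {"tz": 0},
  ],
)

```text
validation failed for argument at $.de...
```

```bash
python3 - <<'E'
from h import *
st(); d=snap("wrist","w1"); np.savez("w1.npz",image=d["image"],mtx=d["mtx"],c2w=d["c2w"]); print(np.array(d["mtx"]).round(1).tolist())
E
```

```text
{'t': 0.2, 'joint_pos': [-1.2745, 0.3073, 1.5072, -0.0, 1.3284, -0.0735], 'position': [0.2076, -0.5357, 0.2195], 'orientation': [-0.0004, 0.8251, -0.5651, -0.0005], 'force': [-0.073, 0.8029, 0.4996], 'width': 0.0854}
[[341.4, 0.0, 254.8], [0.0, 341.4, 189.5], [0.0, 0.0, 1.0]]
```

View pics/w1.png

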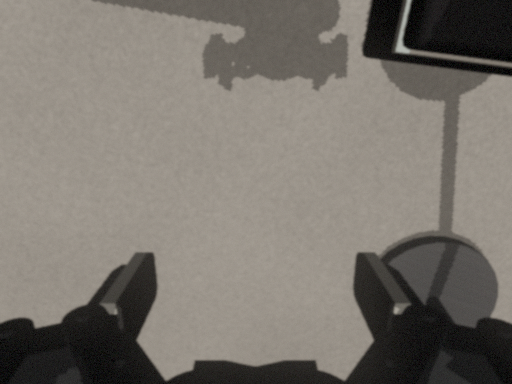

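arm_command(
  deltas=[
    {"tx": -0.021,"ty": -0.038,"tz": -0.02,"yaw": 0,"fingers": 1},
    {"tx": -0.023,"ty": -0.04,"tz": -0.016,"yaw": 0,"fingers": 1},
    {"tx": -0.023,"ty": -0.04,"tz": -0.016,"yaw": 0,"fingers": 1},
    {"tx": -0.023,"ty": -0.04,"tz": -0.016,"yaw": 0,"fingers": 1},
    {"tx": -0.023,"ty": -0.04,"tz": -0.016,"yaw": 0,"fingers": 1},
    {"tx": -0.023,"ty": -0.04,"tz": -0.016,"yaw": 0,"fingers": 1},
    {"tx": -0.023,"ty": -0.04,"tz": -0.016,"yaw": 0,"fingers": 1},
    {"tx": -0.023,"ty": -0.04,"tz": -0.016,"yaw": 0,"fingers": 1},
    {"tx": 0,"ty": 0,"tz": 0,"yaw": 0,"fingers": 1},
  ],
)

```text
t: 1.15
position: [0.4453, -0.2446, 0.3542]
orientation: [-0.003, 0.823, -0.567, -0.0]
force: [0.5, -1.5, -0.1]
width: 0.0855
```

```bash
python3 - <<'E'
from h import *
st(); d=snap("wrist","w2"); np.savez("w2.npz",image=d["image"],mtx=d["mtx"],c2w=d["c2w"])
E
```

```text
{'t': 1.15, 'joint_pos': [-0.5893, 0.1343, 1.4055, 0.0051, 1.6023, 0.6177], 'position': [0.4453, -0.2446, 0.3542], 'orientation': [-0.0026, 0.8234, -0.5674, -0.0003], 'force': [0.5336, -1.5351, -0.0804], 'width': 0.0855}
```

View pics/w2.png

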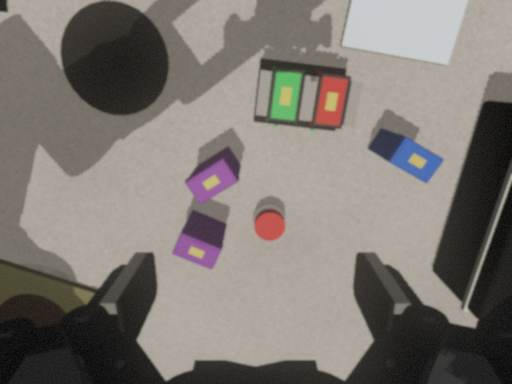

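```bash
cat >> h.py <<'E'
def rect(d,mask,z,minA=30):
    cs,_=cv2.findContours(mask,cv2.RETR_EXTERNAL,cv2.CHAIN_APPROX_NONE); out=[]
    for c in cs:
        if cv2.contourArea(c)<minA: continue
        P=np.array([ray(d,u,v,z)[:2] for u,v in c[:,0,:]]).astype(np.float32)
        (cx,cy),(w,h),a=cv2.minAreaRect(P*1000)
        out.append((cv2.contourArea(c),round(cx),round(cy),round(w),round(h),round(a,1)))
    return out
def hsv(d,lo,hi): return cv2.inRange(cv2.cvtColor(d["image"],cv2.COLOR_BGR2HSV),np.array(lo),np.array(hi))
E
python3 - <<'E'
from h import *
d=dict(np.load("w2.npz"))
print("green",rect(d,hsv(d,(45,120,60),(75,255,255)),.102))
print("red",rect(d,hsv(d,(0,150,60),(8,255,255)),.102))
m=cv2.inRange(d["image"],(0,0,0),(45,45,45)); m[:,200:]=0; m[130:]=0
m[:20,:20]=0
print("mat",rect(d,m,.003,500))
for u,v in [(264,61),(352,72),(348,130),(255,121)]: print(ray(d,u,v,.012).round(3))
b=d["image"][40:150,240:370]; cv2.imwrite("pics/z3.png",cv2.resize(b,None,fx=5,fy=5,interpolation=cv2.INTER_CUBIC))
E
```

```text
green []
red [(243.0, 358, -304, 25, 35, 71.0), (928.5, 529, -307, 50, 26, 14.4)]
mat [(5648.5, 462, -41, 96, 143, 51.1)]
[ 0.547 -0.22   0.012]
[ 0.577 -0.338  0.012]
[ 0.503 -0.367  0.012]
[ 0.467 -0.237  0.012]
```

View pics/z3.png

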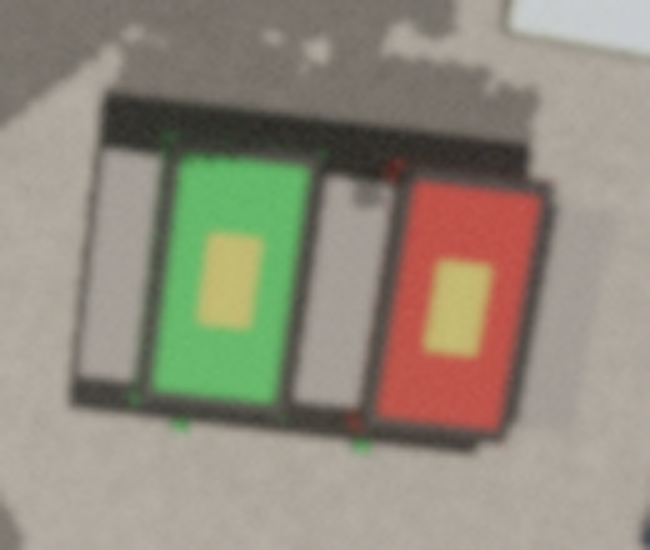

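```bash
python3 - <<'E'
from h import *
d=dict(np.load("w2.npz"))
print("green",rect(d,hsv(d,(45,70,100),(80,255,255)),.102))
print("red",rect(d,hsv(d,(0,110,120),(8,255,255)),.102))
print("yellow",rect(d,hsv(d,(15,60,120),(35,255,255)),.102,15))
for u,v in [(117,60)]: print(ray(d,u,v,.003).round(3))
t=snap("top")
print("green",rect(t,hsv(t,(45,70,60),(80,255,255)),.102))
print("red",rect(t,hsv(t,(0,110,60),(8,255,255)),.102))
m=cv2.inRange(t["image"],(0,0,0),(34,34,34)); m[:,:235]=0; m[:,295:]=0; m[:180]=0;m[232:]=0
print("mat",rect(t,m,.003,200))
E
```

```text
green [(1197.0, 516, -256, 54, 30, 14.4)]
red [(635.0, 359, -299, 38, 37, 21.0), (1150.0, 529, -307, 53, 30, 14.2)]
yellow [(83.5, 173, -97, 22, 16, 56.1), (87.0, 289, -222, 18, 11, 86.4), (111.0, 387, -209, 11, 19, 53.2), (104.0, 502, -434, 18, 10, 82.7), (170.0, 529, -308, 20, 12, 14.3), (143.5, 516, -256, 19, 11, 14.2)]
[ 0.476 -0.029  0.003]
green [(138.5, 516, -251, 57, 34, 14.9)]
red [(99.5, 335, -298, 35, 43, 55.1), (493.5, 523, 749, 89, 86, 0.5), (130.5, 529, -303, 58, 31, 12.8)]
mat [(1081.0, 473, -21, 138, 134, 88.8)]
```

arm_command(
  deltas=[
    {"tx": -0.04,"ty": -0.012,"tz": 0,"yaw": 1,"fingers": 0},
    {"tx": -0.046,"ty": -0.018,"tz": 0,"yaw": 1,"fingers": 0},
    {"tx": -0.046,"ty": -0.018,"tz": 0,"yaw": 1,"fingers": 0},
    {"tx": -0.046,"ty": -0.018,"tz": 0,"yaw": 1,"fingers": 0},
    {"tx": -0.046,"ty": -0.018,"tz": 0,"yaw": 1,"fingers": 0},
    {"tx": -0.046,"ty": -0.018,"tz": 0,"yaw": 1,"fingers": 0},
    {"tx": -0.046,"ty": -0.018,"tz": 0,"yaw": 1,"fingers": 0},
    {"tx": -0.046,"ty": -0.018,"tz": 0,"yaw": 0,"fingers": 0},
    {"tx": -0.046,"ty": -0.018,"tz": 0,"yaw": 0,"fingers": 0},
    {"tx": 0,"ty": 0,"tz": 0,"yaw": 0,"fingers": 0},
  ],
)

```text
t: 2.25
position: [0.4766, 0.1835, 0.3418]
orientation: [0.007, 0.775, -0.632, -0.006]
force: [-0.6, -1.5, 0.5]
width: -0.0001
```

```bash
python3 - <<'E'
from h import *
st(); d=snap("wrist","w3"); np.savez("w3.npz",image=d["image"],mtx=d["mtx"],c2w=d["c2w"])
E
```

```text
{'t': 2.25, 'joint_pos': [0.2834, 0.1533, 1.4121, 0.0019, 1.5945, 1.6515], 'position': [0.4766, 0.1835, 0.3418], 'orientation': [0.007, 0.775, -0.6319, -0.006], 'force': [-0.6306, -1.478, 0.538], 'width': -0.0001}
```

View pics/w3.png

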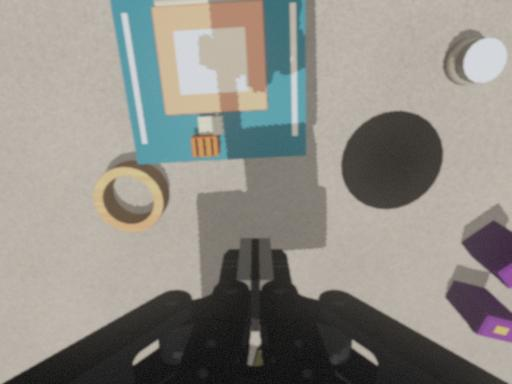

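```bash
python3 - <<'E'
from h import *
st(); d=snap("wrist","w3"); np.savez("w3.npz",image=d["image"],mtx=d["mtx"],c2w=d["c2w"]); st()
i=cv2.resize(d["image"][80:180,110:320],None,fx=3.8,fy=3.8,interpolation=cv2.INTER_CUBIC); cv2.imwrite("pics/z4.png",i)
o=hsv(d,(3,150,90),(22,255,255)); o[170:]=0; o[:130]=0
print(rect(d,o,.142))
tq=hsv(d,(85,100,40),(105,255,255))
print(rect(d,tq,.12,500))
wh=hsv(d,(0,0,120),(180,60,255)); wh[:,:110]=0; wh[150:]=0; wh[:,310:]=0
print(rect(d,wh,.12,100))
pe=hsv(d,(5,60,90),(25,190,255)); pe[125:]=0
print(rect(d,pe,.129,500))
t=snap("top")
print(rect(t,hsv(t,(85,100,40),(105,255,255)),.12,300))
pe=hsv(t,(5,60,60),(25,190,255)); pe[:150]=0;pe[220:]=0;pe[:,:150]=0;pe[:,220:]=0
print(rect(t,pe,.129,100))
E
```

```text
{'t': 2.3, 'joint_pos': [0.2803, 0.1522, 1.4139, -0.0008, 1.5957, 1.6499], 'position': [0.476, 0.1806, 0.3417], 'orientation': [0.0085, 0.7745, -0.6325, -0.0054], 'force': [0.3765, -0.8188, 0.0096], 'width': -0.0}
{'t': 2.35, 'joint_pos': [0.278, 0.1511, 1.4147, -0.0016, 1.5962, 1.6493], 'position': [0.4758, 0.179, 0.3419], 'orientation': [0.0088, 0.774, -0.6332, -0.0052], 'force': [0.0783, -1.2938, -0.8489], 'width': -0.0003}
[]
[(5753.0, 544, 199, 154, 111, 14.1), (6412.0, 523, 294, 162, 70, 14.6)]
[(5504.0, 551, 234, 83, 99, 11.6), (1330.0, 509, 337, 127, 24, 11.5), (860.0, 523, 320, 131, 8, 14.7), (999.5, 560, 142, 148, 8, 14.5), (927.5, 565, 159, 131, 9, 14.8), (869.0, 543, 265, 131, 66, 13.5)]
[(5923.0, 560, 243, 102, 106, 14.9)]
[]
[(201.5, 572, 210, 104, 37, 21.8)]
```

View pics/z4.png

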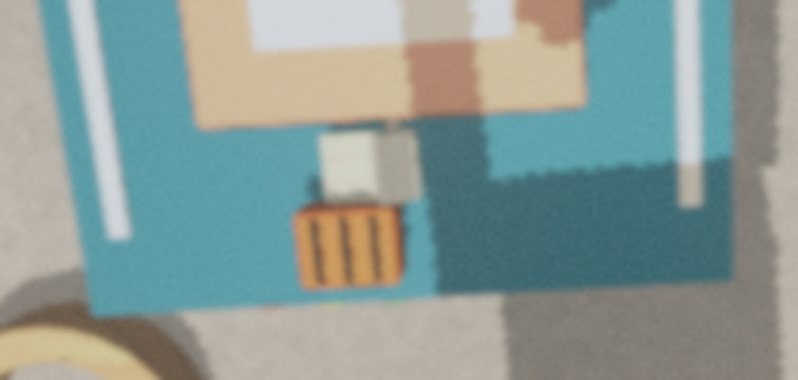

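```bash
python3 - <<'E'
from h import *
d=dict(np.load("w3.npz"))
a=ray(d,134.5,162.9,.12); b=ray(d,302.6,153.7,.12); m=(a+b)/2; e=a-b; L=np.hypot(*e[:2]); y=e[:2]/L; x=np.array([y[1],-y[0]])
print(a,b,L*1000,np.degrees(np.arctan2(x[1],x[0])),"origin",m[:2]+.088*x)
o=hsv(d,(3,120,70),(22,255,255)); o[170:]=0; o[:130]=0;o[:,:185]=0;o[:,230:]=0
o=cv2.morphologyEx(o,cv2.MORPH_CLOSE,np.ones((7,7)))
print(rect(d,o,.142))
# thumb top corners zoom (299,210),(401,205),(401,285),(302,288)
c=np.mean([ray(d,110+u/3.8,80+v/3.8,.142) for u,v in [(299,208),(401,205),(401,285),(302,288)]],0); print(c)
E
```

```text
[0.43443688 0.30791699 0.12      ] [0.48248401 0.12516939 0.12      ] 188.9582259627559 14.730561137537096 origin [0.54356809 0.23891929]
[(455.0, 476, 235, 21, 26, 11.5)]
[0.47490908 0.23395782 0.142     ]
```

arm_command(
  deltas=[
    {"tx": -0.011,"ty": -0.007,"tz": 0.03,"yaw": -3,"fingers": 0},
    {"tx": 0,"ty": 0,"tz": 0.04,"yaw": 0,"fingers": 0},
    {"tx": 0,"ty": 0,"tz": 0.04,"yaw": 0,"fingers": 0},
    {"tx": 0,"ty": 0,"tz": 0.03,"yaw": 0,"fingers": 0},
    {"tx": 0,"ty": 0,"tz": 0.02,"yaw": 0,"fingers": 0},
    {"tx": 0,"ty": 0,"tz": 0,"yaw": 0,"fingers": 0},
    {"tx": 0,"ty": 0,"tz": 0,"yaw": 0,"fingers": 0},
  ],
)

```text
t: 3.1
position: [0.4799, 0.171, 0.1795]
orientation: [0.009, 0.783, -0.622, -0.002]
force: [-0.5, 0.2, -0.1]
width: -0.0001
```

```bash
cat >> h.py <<'E'
BO=np.array([.543,.2385]); BY=np.radians(14.7)
UX=np.array([np.cos(BY),np.sin(BY)]); UY=np.array([-UX[1],UX[0]])
def box():
    s=env.get_state(); p=s["position"][:2]-BO; q=s["orientation"]
    M=R.from_quat([q[1],q[2],q[3],q[0]]).as_matrix()
    print("t",s["t"],"boxframe mm",np.round([p@UX*1e3,p@UY*1e3,s["position"][2]*1e3],1),"jaw deg",round(np.degrees(np.arctan2(M[1,0],M[0,0])),1),"z",M[:,2].round(3),"F",np.round(s["force"],1),"w",round(s["width"],4))
E
python3 -c "
from h import *
box();d=snap('wrist','w4')"
```

```text
t 3.1 boxframe mm [-78.1 -49.3 179.5] jaw deg -76.9 z [-0.014 -0.011 -1.   ] F [-0.5  0.2 -0.1] w -0.0001
```

View pics/w4.png

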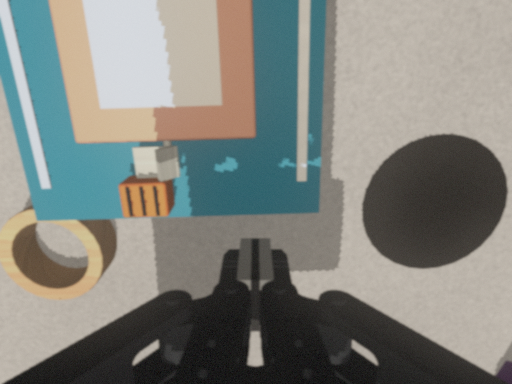

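arm_command(
  deltas=[
    {"tx": -0.009,"ty": -0.003,"tz": 0.01,"yaw": -1,"fingers": 0},
    {"tx": -0.006,"ty": -0.003,"tz": 0.01,"yaw": 0,"fingers": 0},
    {"tx": 0,"ty": 0,"tz": 0.01,"yaw": 0,"fingers": 0},
    {"tx": 0,"ty": 0,"tz": 0.001,"yaw": 0,"fingers": 0},
    {"tx": 0,"ty": 0,"tz": 0,"yaw": 0,"fingers": 0},
  ],
)

```text
t: 3.65
position: [0.4854, 0.1883, 0.1498]
orientation: [0.005, 0.789, -0.615, 0.0]
force: [0.8, 0.3, 0.2]
width: 0.0001
```

```bash
python3 -c "
from h import *
box();d=snap('wrist','w5');d=snap('scene','s5')
cv2.imwrite('pics/s5z.png',cv2.resize(d['image'][100:200,260:360],(800,600)))"
```

```text
t 3.65 boxframe mm [-68.5 -33.9 149.8] jaw deg -75.8 z [-0.006 -0.009 -1.   ] F [0.8 0.3 0.2] w 0.0001
```

View pics/w5.png

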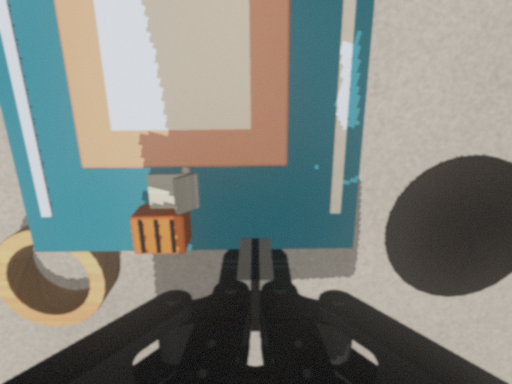

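View pics/s5z.png

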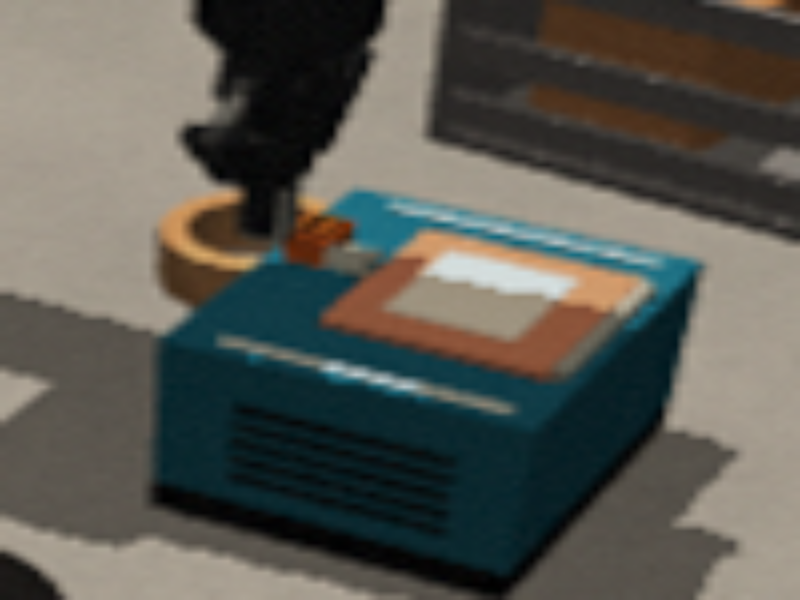

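```bash
python3 -c "
from h import *
box();d=snap('wrist')
for u,v,z in [(239,240,.130),(272,240,.13),(240,278,.13),(190,230,.13),(188,253,.142)]:
    p=ray(d,u,v,z)[:2]-BO; print(u,v,p@UX,p@UY)
"
```

```text
t 3.75 boxframe mm [-68.5 -34.  150. ] jaw deg -75.9 z [-0.006 -0.009 -1.   ] F [-0.   0.7 -0.6] w -0.0002
239 240 -0.07600666835738007 -0.026731369616531685
272 240 -0.07624732244349201 -0.04520636613280337
240 278 -0.10049014490917875 -0.026742805504626904
190 230 -0.06953143783228537 0.00022279902324048485
188 253 -0.07722182778327427 -0.00026093356031688667
```

```bash
python3 -c "
from h import *
d=snap('scene')
def B(x,y,z): return np.append(BO+x*UX+y*UY,z)
for p in [(-.0685,-.034,.131),(-.0575,-.034,.131),(-.0685,-.034,.150),(-.0685,-.034,.166),(-.057,0,.142),(-.079,.028,.142),(-.088,-.095,.12)]:
    q=proj(d,B(*p)); print(p,q.round(1),((q-[260,100])*[8,6]).round())
print(np.array(env.snapshot('wrist')['mount']).round(3))
"
```

```text
(-0.0685, -0.034, 0.131) [292.7 146.6] [262. 279.]
(-0.0575, -0.034, 0.131) [295.6 147.5] [285. 285.]
(-0.0685, -0.034, 0.15) [293.  141.8] [264. 251.]
(-0.0685, -0.034, 0.166) [293.3 137.8] [266. 227.]
(-0.057, 0, 0.142) [300.4 140.1] [323. 241.]
(-0.079, 0.028, 0.142) [298.2 134.7] [306. 208.]
(-0.088, -0.095, 0.12) [279.  156.4] [152. 339.]
[[ 1.     0.     0.001  0.001]
 [-0.001  0.952  0.305 -0.078]
 [-0.001 -0.305  0.952 -0.153]
 [ 0.     0.     0.     1.   ]]
```

```bash
python3 -c "
from h import *
d=snap('scene')
i=np.clip(d['image'][115:165,265:325].astype(float)*2.2,0,255).astype(np.uint8)
cv2.imwrite('pics/s6z.png',cv2.resize(i,(720,600),interpolation=cv2.INTER_NEAREST))
d=snap('wrist')
i=np.clip(d['image'][210:384,160:350].astype(float)*3,0,255).astype(np.uint8)
cv2.imwrite('pics/w6z.png',cv2.resize(i,(650,595),interpolation=cv2.INTER_NEAREST))
"
```

```text
(no output)
```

View pics/s6z.png

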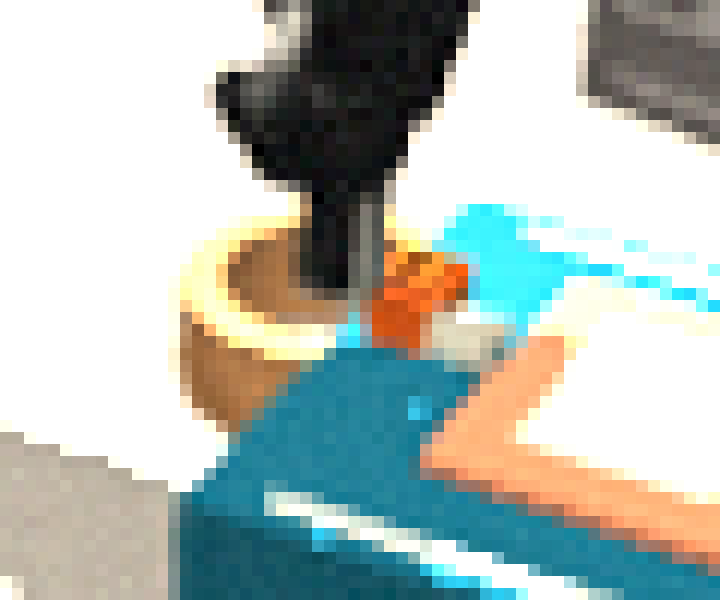

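View pics/w6z.png

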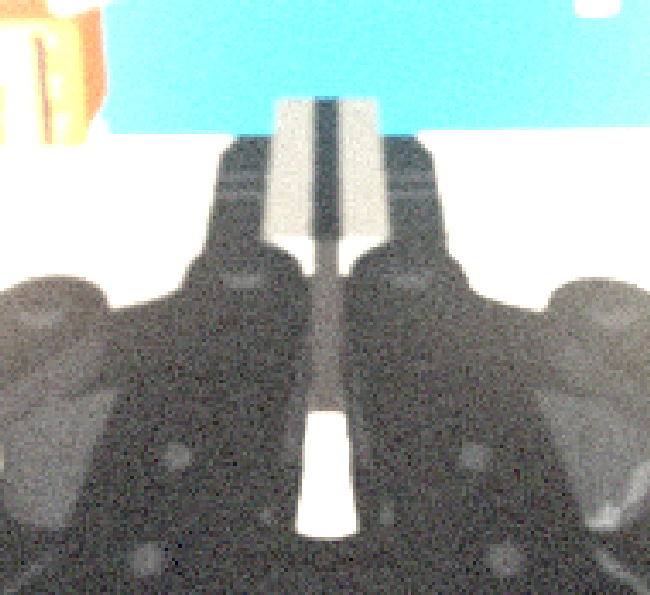

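```bash
python3 -c "
from h import *
s=snap('scene'); w=snap('wrist')
def pr(d): return np.array(d['mtx'])@np.linalg.inv(d['c2w'])[:3]
def tri(a,b):
    X=cv2.triangulatePoints(pr(s),pr(w),np.array(a,float).reshape(2,1),np.array(b,float).reshape(2,1))[:,0]; return X[:3]/X[3]
X=tri((294.3,139.7),(271,238.7)); print(X, (X[:2]-BO)@UX,(X[:2]-BO)@UY, proj(s,X),proj(w,X))
# thumb corner near right top in both
st()
"
```

```text
[0.49684864 0.18185347 0.16563592] -0.05901522385117059 -0.0430810855678112 [294.59368282 139.90791557] [271.3166664  241.45455621]
{'t': 4.1, 'joint_pos': [0.2933, 0.3017, 1.7105, -0.0076, 1.1369, 1.621], 'position': [0.4856, 0.188, 0.1504], 'orientation': [0.005, 0.7886, -0.6149, 0.0007], 'force': [0.1061, -0.0837, 0.7677], 'width': -0.0002}
```

arm_command(
  deltas=[
    {"tx": 0,"ty": 0,"tz": 0.004,"yaw": 0,"fingers": 0},
    {"tx": 0,"ty": 0,"tz": 0.004,"yaw": 0,"fingers": 0},
    {"tx": 0,"ty": 0,"tz": 0.003,"yaw": 0,"fingers": 0},
    {"tx": 0,"ty": 0,"tz": 0.002,"yaw": 0,"fingers": 0},
  ],
)

```text
t: 4.5
position: [0.4858, 0.1878, 0.1367]
orientation: [0.005, 0.789, -0.615, 0.001]
force: [-1.0, 0.3, -0.4]
width: 0.0001
```

```bash
python3 -c "
from h import *
box()"
```

```text
t 4.5 boxframe mm [-68.2 -34.5 136.7] jaw deg -75.9 z [-0.004 -0.008 -1.   ] F [-1.   0.3 -0.4] w 0.0001
```

arm_command(
  deltas=[
    {"tx": 0,"ty": 0,"tz": 0.003,"yaw": 0,"fingers": 0},
    {"tx": 0,"ty": 0,"tz": 0.003,"yaw": 0,"fingers": 0},
    {"tx": 0,"ty": 0,"tz": 0.003,"yaw": 0,"fingers": 0},
    {"tx": 0,"ty": 0,"tz": 0.003,"yaw": 0,"fingers": 0},
  ],
)

```text
t: 4.9
position: [0.4856, 0.1876, 0.1235]
orientation: [0.005, 0.789, -0.615, 0.001]
force: [-0.3, 0.3, 0.5]
width: -0.0
```

```bash
python3 -c "
from h import *
box()
d=snap('scene')
i=np.clip(d['image'][115:165,265:325].astype(float)*2.2,0,255).astype(np.uint8)
cv2.imwrite('pics/s7z.png',cv2.resize(i,(720,600),interpolation=cv2.INTER_NEAREST))
"
```

```text
t 4.9 boxframe mm [-68.4 -34.6 123.5] jaw deg -75.9 z [-0.005 -0.009 -1.   ] F [-0.3  0.3  0.5] w -0.0
```

View pics/s7z.png

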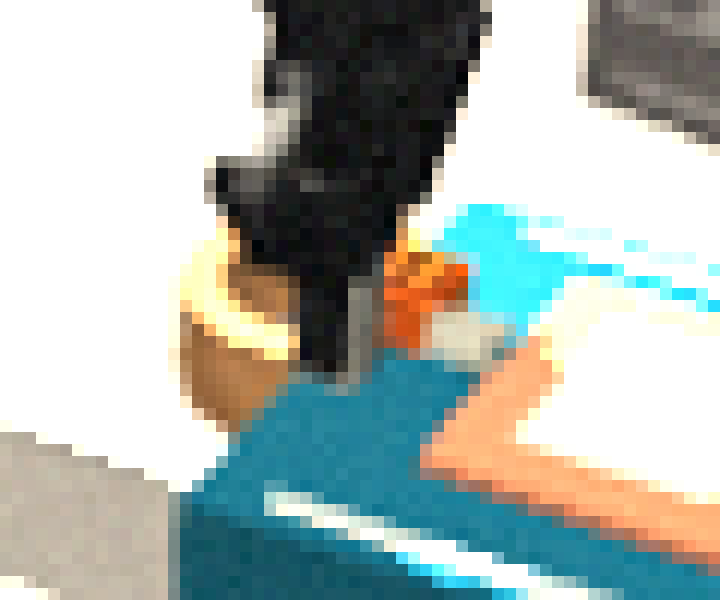

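arm_command(
  deltas=[
    {"tx": 0,"ty": 0.002,"tz": 0.004,"yaw": 0,"fingers": 0},
    {"tx": 0,"ty": 0.002,"tz": 0.003,"yaw": 0,"fingers": 0},
    {"tx": -0.006,"ty": 0,"tz": 0.001,"yaw": 0,"fingers": 0},
    {"tx": -0.006,"ty": 0,"tz": 0,"yaw": 0,"fingers": 0},
    {"tx": -0.006,"ty": 0,"tz": 0,"yaw": 0,"fingers": 0},
  ],
)

```text
t: 5.45
position: [0.4762, 0.2045, 0.1139]
orientation: [0.005, 0.788, -0.616, 0.0]
force: [-0.0, 0.3, 0.0]
width: -0.0001
```

```bash
python3 -c "
from h import *
box()
d=snap('wrist','w8')"
```

```text
t 5.45 boxframe mm [-73.3 -16.  113.9] jaw deg -76.0 z [-0.006 -0.009 -1.   ] F [-0.   0.3  0. ] w -0.0001
```

View pics/w8.png

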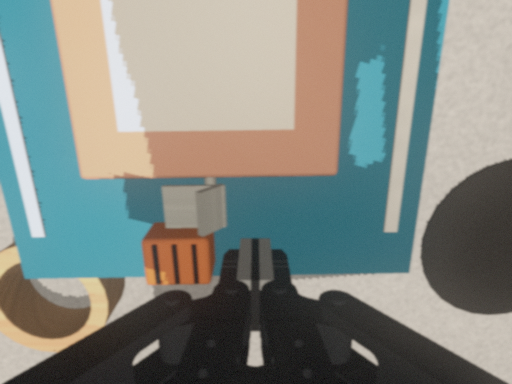

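arm_command(
  deltas=[
    {"tx": -0.005,"ty": 0,"tz": 0,"yaw": 0,"fingers": 0},
    {"tx": -0.005,"ty": 0,"tz": 0,"yaw": 0,"fingers": 0},
    {"tx": -0.005,"ty": 0,"tz": 0,"yaw": 0,"fingers": 0},
    {"tx": -0.004,"ty": 0,"tz": 0,"yaw": 0,"fingers": 0},
  ],
)

```text
t: 5.9
position: [0.4716, 0.2229, 0.1141]
orientation: [0.007, 0.789, -0.614, 0.002]
force: [1.8, -5.8, 0.6]
width: -0.0005
```

```bash
python3 -c "
from h import *
box()
d=snap('wrist','w9')"
```

```text
t 5.9 boxframe mm [-73.    3.  114.1] jaw deg -75.8 z [-0.005 -0.014 -1.   ] F [ 1.8 -5.8  0.6] w -0.0005
```

View pics/w9.png

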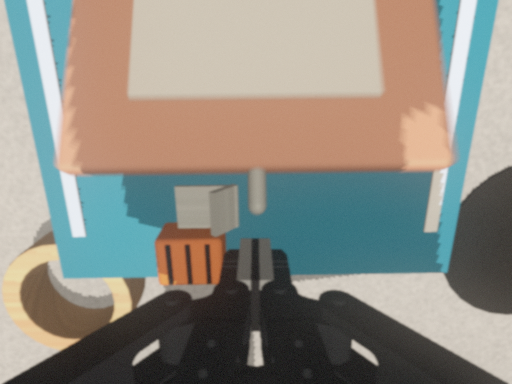

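arm_command(
  deltas=[
    {"tx": 0.004,"ty": 0.01,"tz": 0,"yaw": 0,"fingers": 0},
    {"tx": 0.01,"ty": 0.02,"tz": 0,"yaw": 0,"fingers": 0},
    {"tx": 0.02,"ty": 0.01,"tz": -0.02,"yaw": 0,"fingers": 0},
    {"tx": 0.03,"ty": 0,"tz": -0.04,"yaw": 0,"fingers": 0},
    {"tx": 0.03,"ty": 0,"tz": -0.04,"yaw": 0,"fingers": 0},
    {"tx": 0.03,"ty": 0,"tz": -0.04,"yaw": 0,"fingers": 1},
    {"tx": 0,"ty": 0,"tz": -0.04,"yaw": 0,"fingers": 1},
    {"tx": 0,"ty": 0,"tz": -0.04,"yaw": 0,"fingers": 1},
    {"tx": 0,"ty": 0,"tz": 0,"yaw": 0,"fingers": 1},
  ],
)

```text
t: 6.85
position: [0.4649, 0.0984, 0.344]
orientation: [0.001, 0.789, -0.614, 0.0]
force: [1.2, 0.9, 0.4]
width: 0.0578
```

```bash
python3 -c "
from h import *
box()
d=snap('wrist','w10'); np.savez('w10.npz',image=d['image'],mtx=d['mtx'],c2w=d['c2w']);d=snap('scene','s10')
cv2.imwrite('pics/s10z.png',cv2.resize(d['image'][60:200,250:400],(640,600)))"
```

```text
t 6.85 boxframe mm [-111.1 -115.7  344. ] jaw deg -75.7 z [-0.001 -0.002 -1.   ] F [1.2 0.9 0.4] w 0.0578
```

View pics/w10.png

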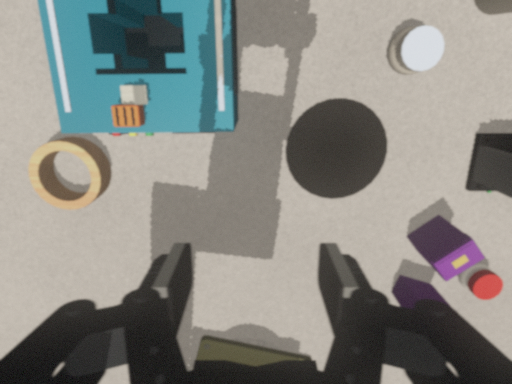

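View pics/s10z.png

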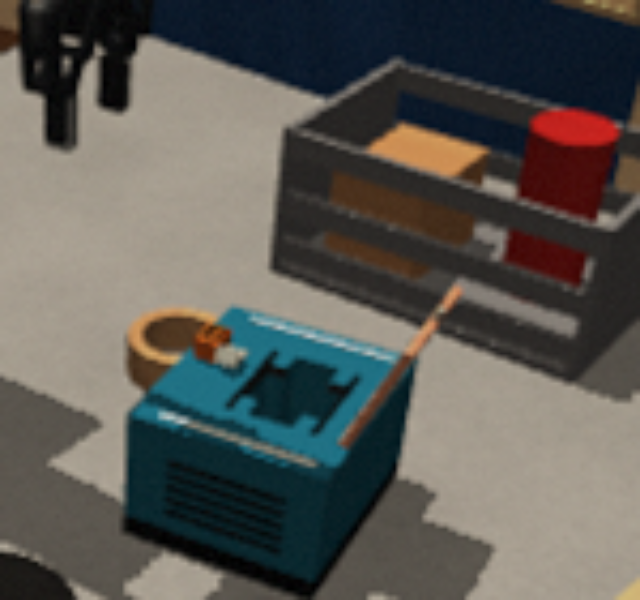

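arm_command(
  deltas=[
    {"tx": 0.044,"ty": 0.005,"tz": 0,"yaw": 0,"fingers": 1},
    {"tx": 0.048,"ty": 0.005,"tz": 0,"yaw": 0,"fingers": 1},
    {"tx": 0.048,"ty": 0.005,"tz": 0,"yaw": 0,"fingers": 1},
    {"tx": 0.048,"ty": 0.005,"tz": 0,"yaw": 0,"fingers": 1},
    {"tx": 0.048,"ty": 0.005,"tz": 0,"yaw": 0,"fingers": 1},
    {"tx": 0.048,"ty": 0.005,"tz": 0,"yaw": 0,"fingers": 1},
    {"tx": 0.048,"ty": 0.005,"tz": 0,"yaw": 0,"fingers": 1},
  ],
)

```text
t: 7.65
position: [0.5081, -0.2282, 0.3223]
orientation: [0.004, 0.796, -0.606, -0.016]
force: [2.4, -0.3, -0.3]
width: 0.0857
```

arm_command(
  deltas=[
    {"tx": 0,"ty": 0,"tz": 0.01,"yaw": -8.3,"fingers": 1},
    {"tx": 0,"ty": 0,"tz": 0.01,"yaw": -8.3,"fingers": 1},
    {"tx": 0,"ty": 0,"tz": 0.01,"yaw": -8.3,"fingers": 1},
    {"tx": 0,"ty": 0,"tz": 0.01,"yaw": -8.3,"fingers": 1},
    {"tx": 0,"ty": 0,"tz": 0.01,"yaw": -8.3,"fingers": 1},
    {"tx": 0,"ty": 0,"tz": 0.01,"yaw": -8.3,"fingers": 1},
    {"tx": 0,"ty": 0,"tz": 0.01,"yaw": -8.3,"fingers": 1},
    {"tx": 0,"ty": 0,"tz": 0.01,"yaw": -8.3,"fingers": 1},
    {"tx": 0,"ty": 0,"tz": 0.01,"yaw": -8.3,"fingers": 1},
    {"tx": 0,"ty": 0,"tz": 0.01,"yaw": -8.3,"fingers": 1},
    {"tx": 0,"ty": 0,"tz": 0,"yaw": 0,"fingers": 1},
  ],
)

```text
t: 8.75
position: [0.4931, -0.2189, 0.1891]
orientation: [-0.026, 0.995, 0.096, -0.033]
force: [0.2, -0.0, -0.5]
width: 0.0855
```

```bash
python3 -c "
from h import *
box();st()
d=snap('wrist','w11'); np.savez('w11.npz',image=d['image'],mtx=d['mtx'],c2w=d['c2w'])
print('green',rect(d,hsv(d,(45,70,100),(80,255,255)),.102))
print('red',rect(d,hsv(d,(0,110,120),(8,255,255)),.102))
print('yellow',rect(d,hsv(d,(15,60,120),(35,255,255)),.102,15))
e=dict(np.load('w10.npz'))
m=cv2.inRange(e['image'],(0,0,0),(45,45,45)); m[:,:270]=0;m[:,400:]=0;m[210:]=0;m[:90]=0
print('mat',rect(e,m,.003,500))
"
```

```text
t 8.75 boxframe mm [-164.3 -429.8  189.1] jaw deg 11.1 z [-0.07   0.045 -0.997] F [ 0.2 -0.  -0.5] w 0.0855
{'t': 8.75, 'joint_pos': [-0.5002, 0.3275, 1.5619, 0.0061, 1.3352, -0.6939], 'position': [0.4931, -0.2189, 0.1891], 'orientation': [-0.0257, 0.9945, 0.0958, -0.0327], 'force': [0.232, -0.039, -0.4539], 'width': 0.0855}
green [(2370.5, 516, -256, 54, 30, 13.7)]
red [(2051.5, 529, -307, 53, 29, 13.6), (1452.5, 366, -278, 36, 35, 53.5)]
yellow [(303.0, 529, -307, 20, 12, 13.4), (326.5, 516, -256, 19, 12, 12.6), (346.5, 389, -206, 11, 19, 53.6), (131.5, 295, -219, 5, 19, 0.0)]
mat []
```

View pics/w11.png

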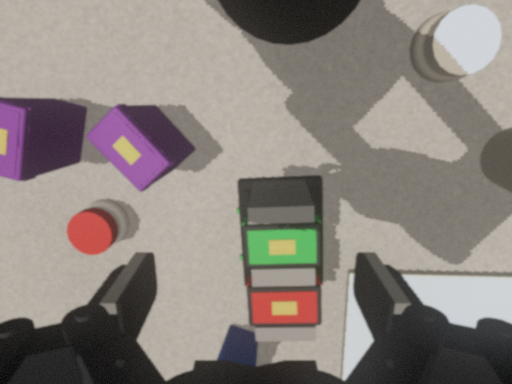

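arm_command(
  deltas=[
    {"tx": 0,"ty": 0,"tz": -0.04,"yaw": 0,"fingers": 1},
    {"tx": 0,"ty": 0,"tz": -0.04,"yaw": 0,"fingers": 1},
    {"tx": 0,"ty": 0,"tz": 0,"yaw": 0,"fingers": 1},
  ],
)

```text
t: 9.1
position: [0.4976, -0.2203, 0.2681]
orientation: [-0.028, 0.995, 0.089, -0.036]
force: [0.5, -1.4, -0.0]
width: 0.0851
```

```bash
python3 -c "
from h import *
box();st()"
```

```text
t 9.1 boxframe mm [-160.3 -432.3  268.1] jaw deg 10.4 z [-0.077  0.05  -0.996] F [ 0.5 -1.4 -0. ] w 0.0851
{'t': 9.1, 'joint_pos': [-0.4994, 0.281, 1.4251, 0.0072, 1.5272, -0.679], 'position': [0.4976, -0.2203, 0.2681], 'orientation': [-0.0285, 0.9949, 0.0893, -0.0361], 'force': [0.4852, -1.3538, -0.0178], 'width': 0.0851}
```

arm_command(
  deltas=[
    {"tx": 0.006,"ty": 0.02,"tz": 0,"yaw": -3,"fingers": 1},
    {"tx": 0.005,"ty": 0.019,"tz": 0,"yaw": 0,"fingers": 1},
  ],
)

```text
t: 9.3
position: [0.5162, -0.2543, 0.2663]
orientation: [-0.029, 0.992, 0.114, -0.034]
force: [-0.6, -0.3, -0.4]
width: 0.0855
```

```bash
python3 -c "
from h import *
box();st();env.snapshot('top');box();st()"
```

```text
t 9.3 boxframe mm [-150.9 -469.8  266.3] jaw deg 13.3 z [-0.075  0.051 -0.996] F [-0.6 -0.3 -0.4] w 0.0855
{'t': 9.3, 'joint_pos': [-0.5346, 0.3266, 1.362, 0.0053, 1.5434, -0.7646], 'position': [0.5162, -0.2543, 0.2663], 'orientation': [-0.0294, 0.9924, 0.1145, -0.0344], 'force': [-0.5565, -0.3064, -0.433], 'width': 0.0855}
t 9.35 boxframe mm [-150.4 -472.8  265.3] jaw deg 13.2 z [-0.075  0.049 -0.996] F [ 1.9 -2.6 -0.9] w 0.0855
{'t': 9.35, 'joint_pos': [-0.5366, 0.3299, 1.3593, 0.0038, 1.5416, -0.7645], 'position': [0.5175, -0.257, 0.2653], 'orientation': [-0.0285, 0.9925, 0.1134, -0.0343], 'force': [1.9023, -2.5707, -0.9016], 'width': 0.0855}
```

arm_command(
  deltas=[
    {"tx": 0,"ty": 0,"tz": 0,"yaw": 8,"fingers": 1},
    {"tx": 0,"ty": 0,"tz": 0,"yaw": 8,"fingers": 1},
  ],
)

```text
t: 9.55
position: [0.5174, -0.2569, 0.2635]
orientation: [-0.024, 0.998, -0.033, -0.039]
force: [0.1, -0.2, 0.1]
width: 0.0852
```

```bash
python3 -c "
from h import *
box();st();env.snapshot('top');box();st()"
```

```text
t 9.55 boxframe mm [-150.4 -472.7  263.5] jaw deg -3.7 z [-0.076  0.051 -0.996] F [ 0.1 -0.2  0.1] w 0.0852
{'t': 9.55, 'joint_pos': [-0.5369, 0.332, 1.3607, 0.0045, 1.5404, -0.4707], 'position': [0.5174, -0.2569, 0.2635], 'orientation': [-0.0241, 0.9984, -0.0332, -0.039], 'force': [0.1323, -0.2118, 0.0624], 'width': 0.0852}
t 9.6 boxframe mm [-150.6 -472.4  263.3] jaw deg -4.0 z [-0.077  0.051 -0.996] F [-0.   0.2 -0.3] w 0.0853
{'t': 9.6, 'joint_pos': [-0.5368, 0.3321, 1.3612, 0.0046, 1.5406, -0.4654], 'position': [0.5172, -0.2566, 0.2633], 'orientation': [-0.0242, 0.9983, -0.0358, -0.0394], 'force': [-0.0109, 0.193, -0.3221], 'width': 0.0853}
```

arm_command(
  deltas=[
    {"tx": 0,"ty": 0,"tz": -0.04,"yaw": -8,"fingers": 1},
    {"tx": 0,"ty": 0,"tz": -0.04,"yaw": -8,"fingers": 1},
    {"tx": 0,"ty": 0,"tz": -0.04,"yaw": 0,"fingers": 1},
    {"tx": 0,"ty": 0,"tz": -0.04,"yaw": 0,"fingers": 1},
  ],
)

```text
t: 10.0
position: [0.525, -0.2604, 0.4162]
orientation: [-0.038, 0.992, 0.11, -0.045]
force: [1.6, -1.3, -0.8]
width: 0.0856
```

```bash
python3 -c "
from h import *
box();st();env.snapshot('top');box();st()"
```

```text
t 10.0 boxframe mm [-144.  -478.   416.2] jaw deg 12.9 z [-0.098  0.065 -0.993] F [ 1.6 -1.3 -0.8] w 0.0856
{'t': 10.0, 'joint_pos': [-0.5364, 0.3124, 1.0285, 0.0063, 1.9183, -0.756], 'position': [0.525, -0.2604, 0.4162], 'orientation': [-0.0378, 0.9921, 0.1103, -0.0451], 'force': [1.6142, -1.2629, -0.8415], 'width': 0.0856}
t 10.05 boxframe mm [-141.9 -480.   423.4] jaw deg 12.9 z [-0.087  0.059 -0.994] F [ 2.9 -0.5  6. ] w 0.0852
{'t': 10.05, 'joint_pos': [-0.5364, 0.3092, 1.0154, 0.0064, 1.9221, -0.756], 'position': [0.5275, -0.2618, 0.4234], 'orientation': [-0.0341, 0.9925, 0.1104, -0.0401], 'force': [2.8626, -0.4897, 5.9772], 'width': 0.0852}
```

arm_command(
  deltas=[
    {"tx": 0,"ty": 0,"tz": 0.04,"yaw": 0,"fingers": 1},
    {"tx": 0,"ty": 0,"tz": 0.04,"yaw": 0,"fingers": 1},
    {"tx": 0,"ty": 0,"tz": 0.04,"yaw": 0,"fingers": 1},
    {"tx": 0,"ty": 0,"tz": 0.04,"yaw": 0,"fingers": 1},
  ],
)

```text
t: 10.45
position: [0.5205, -0.2546, 0.2694]
orientation: [-0.027, 0.993, 0.112, -0.029]
force: [1.1, -0.3, 0.4]
width: 0.0852
```

```bash
python3 -c "
from h import *
box();st();env.snapshot('top');box();env.snapshot('top');box();st()"
```

```text
t 10.45 boxframe mm [-146.9 -471.2  269.4] jaw deg 13.0 z [-0.064  0.047 -0.997] F [ 1.1 -0.3  0.4] w 0.0852
{'t': 10.45, 'joint_pos': [-0.5328, 0.3242, 1.3569, 0.0076, 1.5398, -0.7582], 'position': [0.5205, -0.2546, 0.2694], 'orientation': [-0.0269, 0.9929, 0.1121, -0.0294], 'force': [1.1078, -0.2772, 0.3984], 'width': 0.0852}
t 10.5 boxframe mm [-151.2 -466.7  261.3] jaw deg 13.0 z [-0.078  0.055 -0.995] F [-3.9  2.1 -5.5] w 0.0853
t 10.55 boxframe mm [-150.8 -467.3  264.2] jaw deg 13.0 z [-0.079  0.055 -0.995] F [-0.8  0.5 -0.4] w 0.0851
{'t': 10.55, 'joint_pos': [-0.5328, 0.3285, 1.3649, 0.0075, 1.5439, -0.7581], 'position': [0.5157, -0.2518, 0.2642], 'orientation': [-0.0318, 0.9925, 0.112, -0.036], 'force': [-0.7514, 0.4609, -0.3532], 'width': 0.0851}
```

arm_command(
  deltas=[
    {"tx": 0,"ty": 0,"tz": -0.05,"yaw": 0,"fingers": 1},
  ],
)

```text
t: 10.65
position: [0.5148, -0.2513, 0.3073]
orientation: [-0.037, 0.992, 0.112, -0.043]
force: [0.5, -0.2, 0.4]
width: 0.0851
```

```bash
cat > sn.py <<'E'
from h import *
env.snapshot('top');env.snapshot('top');box()
E
python3 sn.py
```

```text
t 10.75 boxframe mm [-145.2 -473.   320.1] jaw deg 13.0 z [-0.07   0.05  -0.996] F [0.1 0.6 0.6] w 0.0858
```

arm_command(
  deltas=[
    {"tx": 0,"ty": 0,"tz": -0.05,"yaw": 0,"fingers": 1},
  ],
)

```text
t: 10.85
position: [0.5209, -0.2551, 0.3583]
orientation: [-0.034, 0.992, 0.113, -0.038]
force: [0.7, -0.7, -1.8]
width: 0.0854
```

```bash
python3 sn.py
```

```text
t 10.95 boxframe mm [-140.6 -478.   371.4] jaw deg 13.0 z [-0.058  0.043 -0.997] F [ 0.7 -0.8  0.3] w 0.0854
```

arm_command(
  deltas=[
    {"tx": 0,"ty": 0,"tz": -0.05,"yaw": 0,"fingers": 1},
  ],
)

```text
t: 11.05
position: [0.5261, -0.2584, 0.4075]
orientation: [-0.03, 0.993, 0.113, -0.033]
force: [1.6, -1.4, -1.3]
width: 0.0854
```

```bash
python3 sn.py
```

```text
t 11.15 boxframe mm [-137.1 -481.7  421. ] jaw deg 13.0 z [-0.046  0.036 -0.998] F [ 0.2 -0.2  1. ] w 0.0856
```

arm_command(
  deltas=[
    {"tx": 0,"ty": 0,"tz": -0.05,"yaw": 0,"fingers": 1},
  ],
)

```text
t: 11.25
position: [0.5301, -0.261, 0.4563]
orientation: [-0.026, 0.993, 0.113, -0.028]
force: [1.9, -1.5, -1.2]
width: 0.0855
```

```bash
python3 sn.py
```

```text
t 11.35 boxframe mm [-134.5 -484.7  470.5] jaw deg 13.0 z [-0.034  0.03  -0.999] F [-0.7  0.4  0.4] w 0.0855
```

arm_command(
  deltas=[
    {"tx": 0,"ty": 0,"tz": 0.05,"yaw": 0,"fingers": 1},
    {"tx": 0,"ty": 0,"tz": 0.05,"yaw": 0,"fingers": 1},
    {"tx": 0,"ty": 0,"tz": 0.05,"yaw": 0,"fingers": 1},
    {"tx": 0,"ty": 0,"tz": 0.05,"yaw": 0,"fingers": 1},
    {"tx": 0,"ty": 0,"tz": 0,"yaw": 0,"fingers": 1},
  ],
)

```text
t: 11.85
position: [0.5398, -0.264, 0.2815]
orientation: [-0.005, 0.993, 0.114, -0.0]
force: [-0.4, 0.4, -1.0]
width: 0.0858
```

```bash
python3 sn.py
```

```text
t 11.95 boxframe mm [-125.7 -490.2  290.3] jaw deg 13.1 z [ 0.014  0.002 -1.   ] F [-0.2 -0.2  0.4] w 0.0855
```

```bash
cat >> h.py <<'E'
def to(x,y,z=None):
    s=env.get_state(); q=s["orientation"]; M=R.from_quat([q[1],q[2],q[3],q[0]]).as_matrix()
    zz=s["position"][2] if z is None else z
    dl=M.T@(np.array([x,y,zz])-s["position"])
    print("t",round(s["t"],2),"pos",s["position"].round(4),"need tool mm",(dl*1e3).round(1),"jaw",round(np.degrees(np.arctan2(M[1,0],M[0,0])),1),"z",M[:,2].round(3),"F",np.round(s["force"],1),"w",round(s["width"],4))
E
python3 -c "
from h import *
d=snap('wrist','w12')
print('green',rect(d,hsv(d,(45,70,100),(80,255,255)),.102))
print('red',rect(d,hsv(d,(0,110,120),(8,255,255)),.102))
to(.516,-.256,.15)
"
```

```text
green [(1514.0, 516, -256, 54, 30, 14.7)]
red [(1281.0, 529, -307, 53, 30, 14.4), (1119.5, 364, -293, 38, 37, 32.2)]
t 12.0 pos [ 0.5471 -0.2684  0.2923] need tool mm [-29.9 -19.8 141.7] jaw 13.1 z [ 0.018 -0.    -1.   ] F [0.3 1.3 0.8] w 0.0857
```

arm_command(
  deltas=[
    {"tx": -0.015,"ty": -0.01,"tz": 0.02,"yaw": -1.4,"fingers": 1},
    {"tx": -0.012,"ty": -0.008,"tz": 0.025,"yaw": 0,"fingers": 1},
    {"tx": -0.003,"ty": -0.002,"tz": 0.025,"yaw": 0,"fingers": 1},
    {"tx": 0,"ty": 0,"tz": 0.025,"yaw": 0,"fingers": 1},
    {"tx": 0,"ty": 0,"tz": 0.02,"yaw": 0,"fingers": 1},
    {"tx": 0,"ty": 0,"tz": 0.01,"yaw": 0,"fingers": 1},
  ],
)

```text
t: 12.6
position: [0.5425, -0.2726, 0.1979]
orientation: [0.022, 0.991, 0.127, 0.036]
force: [0.9, 0.6, 0.3]
width: 0.0854
```

```bash
python3 -c "
from h import *
env.snapshot('top')
d=snap('wrist','w13')
print('green',rect(d,hsv(d,(45,70,100),(80,255,255)),.102))
to(.516,-.256,.1)
"
```

```text
green [(2770.5, 516, -256, 54, 29, 14.0)]
t 12.7 pos [ 0.542  -0.2723  0.1973] need tool mm [-27.2 -27.3  94.5] jaw 14.7 z [ 0.075 -0.034 -0.997] F [ 0.1  0.2 -0.2] w 0.0856
```

View pics/w13.png

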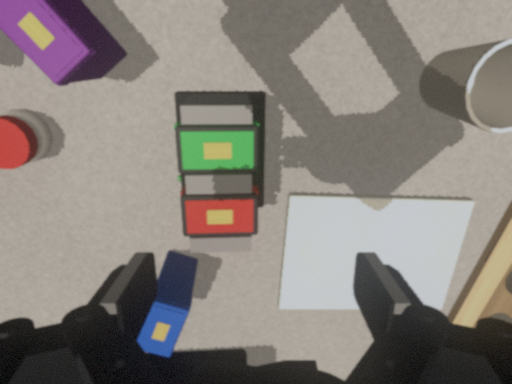

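arm_command(
  deltas=[
    {"tx": -0.01,"ty": -0.01,"tz": -0.02,"yaw": 0,"fingers": 1},
    {"tx": -0.01,"ty": -0.01,"tz": -0.025,"yaw": 0,"fingers": 1},
    {"tx": -0.003,"ty": -0.002,"tz": -0.025,"yaw": 0,"fingers": 1},
    {"tx": 0,"ty": 0,"tz": -0.025,"yaw": 0,"fingers": 1},
    {"tx": 0,"ty": 0,"tz": -0.02,"yaw": 0,"fingers": 1},
    {"tx": 0,"ty": 0,"tz": 0,"yaw": 0,"fingers": 1},
  ],
)

```text
t: 13.3
position: [0.512, -0.2566, 0.3299]
orientation: [0.03, 0.99, 0.127, 0.045]
force: [0.0, 0.5, 0.3]
width: 0.0854
```

```bash
python3 -c "
from h import *
st();to(.516,-.256,.1)
env.snapshot('top')
env.snapshot('top')
to(.516,-.256,.1);st()
"
```

```text
{'t': 13.3, 'joint_pos': [-0.5446, 0.18, 1.4125, 0.0094, 1.4418, -0.8001], 'position': [0.512, -0.2566, 0.3299], 'orientation': [0.0297, 0.9905, 0.1269, 0.0449], 'force': [0.0423, 0.4688, 0.3414], 'width': 0.0854}
t 13.3 pos [ 0.512  -0.2566  0.3299] need tool mm [-14.7 -15.7 228.9] jaw 14.8 z [ 0.096 -0.047 -0.994] F [0.  0.5 0.3] w 0.0854
t 13.4 pos [ 0.5106 -0.2558  0.3261] need tool mm [-12.3 -13.4 225.4] jaw 14.7 z [ 0.091 -0.044 -0.995] F [-0.7  0.  -0.7] w 0.0855
{'t': 13.4, 'joint_pos': [-0.5446, 0.1826, 1.4178, 0.0094, 1.4398, -0.8001], 'position': [0.5106, -0.2558, 0.3261], 'orientation': [0.0279, 0.9906, 0.1269, 0.0426], 'force': [-0.7113, 0.0457, -0.6863], 'width': 0.0855}
```

arm_command(
  deltas=[
    {"tx": 0,"ty": 0,"tz": 0.05,"yaw": 0,"fingers": 1},
  ],
)

```text
t: 13.5
position: [0.5195, -0.2606, 0.2828]
orientation: [0.033, 0.99, 0.127, 0.049]
force: [1.0, -1.0, -1.0]
width: 0.0856
```

```bash
cat > sn.py <<'E'
from h import *
for k in range(3):
    s=env.get_state(); j=s["joint_pos"]; q=s["orientation"]; M=R.from_quat([q[1],q[2],q[3],q[0]]).as_matrix()
    print(round(s["t"],2),s["position"].round(4),"j",np.round(j,4),"tilt",round(j[1]+j[2]+j[4]-np.pi,4),"v",np.round(s["joint_velocities"],2),"jaw",round(np.degrees(np.arctan2(M[1,0],M[0,0])),1))
    if k<2: env.snapshot("top")
E
python3 sn.py
```

```text
13.5 [ 0.5195 -0.2606  0.2828] j [-0.5437  0.2113  1.4882  0.0095  1.325  -0.8003] tilt -0.1171 v [ 0.01  0.38  0.88  0.   -1.2  -0.  ] jaw 14.8
13.55 [ 0.5127 -0.2565  0.2689] j [-0.5438  0.2207  1.5082  0.0095  1.3193 -0.8003] tilt -0.0934 v [-0.    0.04  0.08 -0.    0.23  0.  ] jaw 14.7
13.6 [ 0.5108 -0.2554  0.2693] j [-0.5437  0.2207  1.5065  0.0095  1.3273 -0.8003] tilt -0.0871 v [-0.   -0.03 -0.09  0.    0.09  0.  ] jaw 14.7
```

arm_command(
  deltas=[
    {"tx": 0,"ty": 0,"tz": 0.05,"yaw": 0,"fingers": 1},
  ],
)

```text
t: 13.7
position: [0.5183, -0.2593, 0.2308]
orientation: [0.027, 0.991, 0.127, 0.041]
force: [2.9, -0.1, 0.4]
width: 0.0855
```

```bash
python3 sn.py
```

```text
13.7 [ 0.5183 -0.2593  0.2308] j [-0.5429  0.2542  1.5603  0.0097  1.2296 -0.8005] tilt -0.0974 v [ 0.01  0.45  0.76  0.   -1.04 -0.  ] jaw 14.7
13.75 [ 0.5117 -0.2555  0.219 ] j [-0.5431  0.2637  1.5763  0.0097  1.2254 -0.8005] tilt -0.0761 v [-0.    0.01  0.04 -0.    0.2   0.  ] jaw 14.7
13.8 [ 0.5107 -0.2549  0.2206] j [-0.543   0.2623  1.5739  0.0096  1.2322 -0.8005] tilt -0.0732 v [-0.   -0.04 -0.09  0.    0.07 -0.  ] jaw 14.7
```

arm_command(
  deltas=[
    {"tx": 0,"ty": 0,"tz": -0.05,"yaw": 0,"fingers": 1},
    {"tx": 0,"ty": 0,"tz": -0.05,"yaw": 0,"fingers": 1},
    {"tx": 0,"ty": 0,"tz": -0.05,"yaw": 0,"fingers": 1},
    {"tx": 0,"ty": 0,"tz": -0.05,"yaw": 0,"fingers": 1},
  ],
)

```text
t: 14.2
position: [0.4935, -0.2467, 0.4177]
orientation: [0.011, 0.992, 0.127, 0.022]
force: [-0.1, -0.3, 0.6]
width: 0.0854
```

```bash
python3 sn.py
```

```text
14.2 [ 0.4935 -0.2467  0.4177] j [-0.5465  0.1582  1.2284  0.0093  1.7069 -0.7997] tilt -0.0482 v [-0.01 -0.14 -1.01  0.    1.15  0.  ] jaw 14.6
14.25 [ 0.4962 -0.2484  0.4277] j [-0.5465  0.1524  1.2129  0.0093  1.7114 -0.7996] tilt -0.0649 v [ 0.   -0.02  0.05 -0.   -0.2  -0.  ] jaw 14.7
14.3 [ 0.4966 -0.2486  0.4247] j [-0.5465  0.1533  1.2187  0.0093  1.7047 -0.7997] tilt -0.0648 v [ 0.    0.04  0.14 -0.   -0.08 -0.  ] jaw 14.7
```

arm_command(
  deltas=[
    {"tx": 0,"ty": 0,"tz": 0.05,"yaw": 0,"fingers": 1},
  ],
)

```text
t: 14.4
position: [0.5037, -0.2523, 0.3849]
orientation: [0.023, 0.991, 0.127, 0.036]
force: [-0.0, 0.1, -1.6]
width: 0.085
```

```bash
python3 sn.py
```

```text
14.4 [ 0.5037 -0.2523  0.3849] j [-0.5456  0.1607  1.304   0.0092  1.5924 -0.7998] tilt -0.0845 v [ 0.01  0.13  0.99 -0.   -1.16 -0.  ] jaw 14.7
14.45 [ 0.4977 -0.2486  0.3711] j [-0.5455  0.1667  1.3272  0.0092  1.5865 -0.7999] tilt -0.0611 v [ 0.    0.07  0.08 -0.    0.2   0.  ] jaw 14.6
14.5 [ 0.4964 -0.2478  0.3711] j [-0.5456  0.168   1.3255  0.0092  1.5932 -0.7998] tilt -0.055 v [ 0.    0.   -0.09  0.    0.07  0.  ] jaw 14.6
```

arm_command(
  deltas=[
    {"tx": 0,"ty": 0,"tz": 0.05,"yaw": 0,"fingers": 1},
  ],
)

```text
t: 14.6
position: [0.5024, -0.251, 0.3318]
orientation: [0.018, 0.991, 0.127, 0.03]
force: [1.5, -1.3, 0.6]
width: 0.0854
```

```bash
python3 sn.py
```

```text
14.6 [ 0.5024 -0.251   0.3318] j [-0.5448  0.1841  1.3993  0.0092  1.4896 -0.8   ] tilt -0.0685 v [ 0.01  0.26  0.99 -0.   -1.1  -0.  ] jaw 14.7
14.65 [ 0.4942 -0.246   0.317 ] j [-0.5448  0.1917  1.424   0.0092  1.4848 -0.8   ] tilt -0.0411 v [-0.    0.05  0.08 -0.    0.24  0.  ] jaw 14.6
14.7 [ 0.4937 -0.2458  0.3186] j [-0.5448  0.1918  1.4197  0.0091  1.492  -0.8   ] tilt -0.038 v [ 0.   -0.02 -0.16 -0.    0.06 -0.  ] jaw 14.6
```

arm_command(
  deltas=[
    {"tx": 0,"ty": 0,"tz": 0.05,"yaw": 0,"fingers": 1},
  ],
)

```text
t: 14.8
position: [0.5004, -0.2493, 0.2821]
orientation: [0.013, 0.992, 0.127, 0.023]
force: [1.1, -1.0, 0.7]
width: 0.0858
```

```bash
python3 sn.py
```

```text
14.8 [ 0.5004 -0.2493  0.2821] j [-0.544   0.2143  1.4805  0.0092  1.3949 -0.8001] tilt -0.0519 v [ 0.01  0.33  0.87  0.   -1.02 -0.  ] jaw 14.6
14.85 [ 0.4931 -0.245   0.2696] j [-0.544   0.2223  1.5003  0.0092  1.3906 -0.8001] tilt -0.0284 v [ 0.    0.03  0.04  0.    0.2  -0.  ] jaw 14.6
14.9 [ 0.4927 -0.2447  0.2715] j [-0.544   0.2216  1.4965  0.0091  1.397  -0.8001] tilt -0.0265 v [-0.   -0.03 -0.12 -0.    0.05  0.  ] jaw 14.6
```

arm_command(
  deltas=[
    {"tx": 0,"ty": 0,"tz": 0.05,"yaw": 0,"fingers": 1},
  ],
)

```text
t: 15.0
position: [0.5005, -0.2489, 0.2334]
orientation: [0.01, 0.992, 0.127, 0.02]
force: [2.0, 0.2, 0.7]
width: 0.0853
```

```bash
python3 sn.py
```

```text
15.0 [ 0.5005 -0.2489  0.2334] j [-0.5433  0.2512  1.554   0.0094  1.293  -0.8003] tilt -0.0434 v [ 0.01  0.41  0.81  0.   -1.09 -0.  ] jaw 14.6
15.05 [ 0.4937 -0.2448  0.2219] j [-0.5433  0.26    1.5712  0.0094  1.2881 -0.8003] tilt -0.0222 v [ 0.    0.01  0.04 -0.    0.2   0.  ] jaw 14.6
15.1 [ 0.4927 -0.2442  0.2234] j [-0.5433  0.2588  1.5688  0.0093  1.2948 -0.8004] tilt -0.0193 v [ 0.   -0.04 -0.09 -0.    0.06  0.  ] jaw 14.6
```

arm_command(
  deltas=[
    {"tx": 0,"ty": 0,"tz": 0.03,"yaw": 0,"fingers": 1},
  ],
)

```text
t: 15.2
position: [0.4983, -0.2473, 0.2]
orientation: [0.006, 0.992, 0.127, 0.015]
force: [0.7, -0.8, 0.1]
width: 0.085
```

```bash
python3 sn.py; python3 -c "
from h import *
to(.516,-.256,.15)"
```

```text
15.2 [ 0.4983 -0.2473  0.2   ] j [-0.5428  0.2808  1.6003  0.0095  1.2295 -0.8005] tilt -0.0311 v [ 0.    0.3   0.46  0.   -0.69 -0.  ] jaw 14.6
15.25 [ 0.4946 -0.2451  0.1934] j [-0.5428  0.2866  1.6095  0.0095  1.2261 -0.8005] tilt -0.0195 v [-0.   -0.    0.02 -0.    0.12  0.  ] jaw 14.6
15.3 [ 0.4938 -0.2446  0.1943] j [-0.5428  0.2855  1.6085  0.0095  1.23   -0.8006] tilt -0.0176 v [ 0.   -0.03 -0.04  0.    0.03  0.  ] jaw 14.6
t 15.3 pos [ 0.4938 -0.2446  0.1943] need tool mm [17.8 16.3 44.8] jaw 14.6 z [ 0.02  -0.001 -1.   ] F [-0.6  0.9 -0.1] w 0.0856
```

arm_command(
  deltas=[
    {"tx": 0.017,"ty": 0.016,"tz": 0.03,"yaw": 0,"fingers": 1},
  ],
)

```text
t: 15.4
position: [0.5173, -0.2572, 0.1714]
orientation: [0.005, 0.992, 0.127, 0.013]
force: [1.0, 0.1, 1.2]
width: 0.0853
```

```bash
python3 sn.py; python3 -c "
from h import *
to(.516,-.256,.11)"
```

```text
15.4 [ 0.5173 -0.2572  0.1714] j [-0.5405  0.3376  1.5919  0.0096  1.1858 -0.7987] tilt -0.0262 v [ 0.02  0.64 -0.15  0.   -0.53  0.02] jaw 14.6
15.45 [ 0.5199 -0.2588  0.1653] j [-0.5406  0.3487  1.5915  0.0098  1.178  -0.7987] tilt -0.0235 v [-0.   -0.01  0.02 -0.    0.07 -0.  ] jaw 14.6
15.5 [ 0.518  -0.2578  0.166 ] j [-0.5406  0.3468  1.5924  0.0096  1.1822 -0.7988] tilt -0.0202 v [ 0.   -0.04  0.02 -0.    0.06 -0.  ] jaw 14.6
t 15.5 pos [ 0.518  -0.2578  0.166 ] need tool mm [-2.6 -2.7 55.9] jaw 14.6 z [ 0.022 -0.003 -1.   ] F [-1.3 -0.2 -0.5] w 0.0853
```

arm_command(
  deltas=[
    {"tx": 0,"ty": 0,"tz": 0.03,"yaw": 0,"fingers": 1},
  ],
)

```text
t: 15.6
position: [0.5235, -0.2607, 0.1421]
orientation: [0.006, 0.992, 0.127, 0.015]
force: [1.1, -0.7, -0.7]
width: 0.0854
```

```bash
python3 sn.py; python3 -c "
from h import *
to(.516,-.256,.11)
d=snap('wrist','w14')
print('green',rect(d,hsv(d,(45,70,100),(80,255,255)),.102))
"
```

```text
15.6 [ 0.5235 -0.2607  0.1421] j [-0.5401  0.3729  1.6191  0.0099  1.1183 -0.799 ] tilt -0.0313 v [ 0.    0.35  0.35  0.   -0.69 -0.  ] jaw 14.6
15.65 [ 0.5201 -0.2588  0.1358] j [-0.5402  0.3791  1.627   0.0099  1.1141 -0.7991] tilt -0.0214 v [-0.   -0.01  0.04 -0.    0.12  0.  ] jaw 14.6
15.7 [ 0.5187 -0.2579  0.1364] j [-0.5402  0.3778  1.6273  0.0099  1.1183 -0.799 ] tilt -0.0182 v [-0.   -0.03 -0.01 -0.    0.04 -0.  ] jaw 14.6
t 15.7 pos [ 0.5187 -0.2579  0.1364] need tool mm [-2.6 -2.7 26.4] jaw 14.6 z [ 0.02  -0.002 -1.   ] F [-0.9  0.3 -1. ] w 0.0854
green [(3967.0, 516, -255, 53, 29, 14.1)]
```

View pics/w14.png

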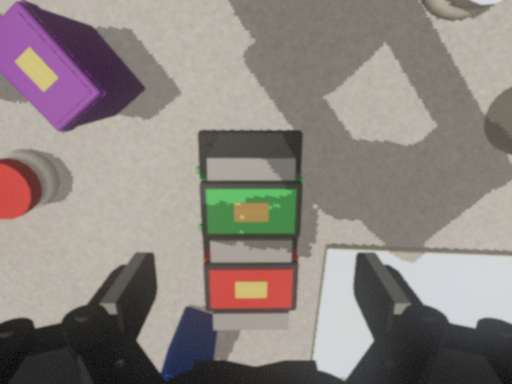

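```bash
python3 -c "
from h import *
to(.516,-.2555,.045)"
```

```text
t 15.75 pos [ 0.5189 -0.258   0.1375] need tool mm [-4.  -3.9 92.4] jaw 14.6 z [ 0.021 -0.002 -1.   ] F [-0.8 -0.  -0.3] w 0.0852
```

arm_command(
  deltas=[
    {"tx": -0.004,"ty": -0.003,"tz": 0.03,"yaw": 0,"fingers": 1},
  ],
)

```text
t: 15.85
position: [0.5197, -0.259, 0.1134]
orientation: [0.006, 0.992, 0.127, 0.015]
force: [-0.5, -0.8, 0.0]
width: 0.0853
```

```bash
python3 sn.py; python3 -c "
from h import *
to(.516,-.2555,.045)
d=snap('scene','s15')
cv2.imwrite('pics/s15z.png',cv2.resize(d['image'][170:290,130:250],(600,600)))
d=snap('wrist','w15')"
```

```text
15.85 [ 0.5197 -0.259   0.1134] j [-0.541   0.3983  1.663   0.0103  1.0487 -0.8007] tilt -0.0317 v [-0.01  0.29  0.48  0.   -0.72 -0.02] jaw 14.6
15.9 [ 0.5144 -0.256   0.107 ] j [-0.5412  0.4038  1.6728  0.0102  1.046  -0.8008] tilt -0.0189 v [-0.    0.01  0.04 -0.    0.13  0.  ] jaw 14.6
15.95 [ 0.5134 -0.2553  0.1075] j [-0.5411  0.4031  1.6724  0.0102  1.0501 -0.8007] tilt -0.0159 v [ 0.   -0.02 -0.03  0.    0.03 -0.  ] jaw 14.6
t 15.95 pos [ 0.5134 -0.2553  0.1075] need tool mm [ 1.4  0.5 62.5] jaw 14.6 z [ 0.018 -0.001 -1.   ] F [-0.3  0.1 -0.5] w 0.0854
```

View pics/s15z.png

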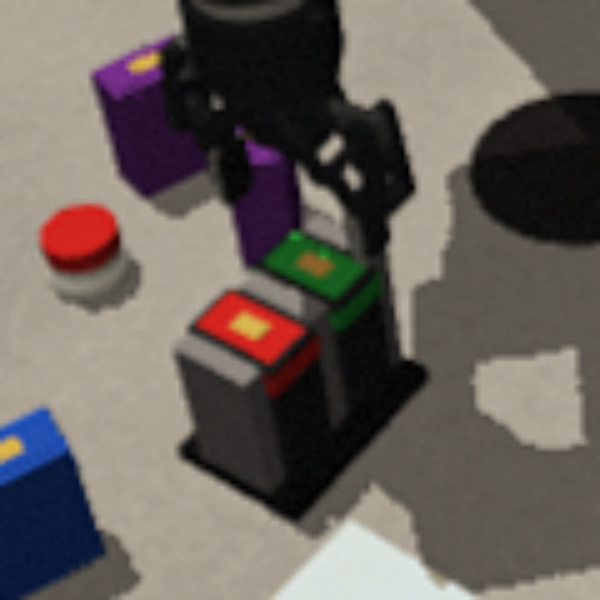

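View pics/w15.png

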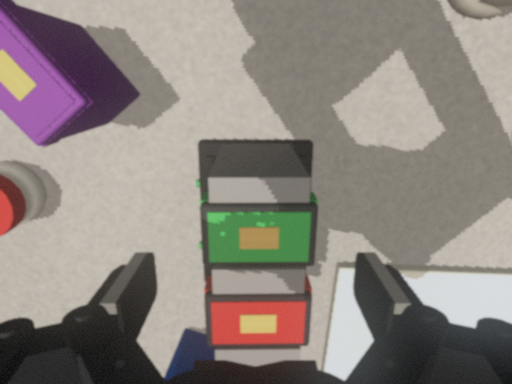

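arm_command(
  deltas=[
    {"tx": 0.002,"ty": 0,"tz": 0.03,"yaw": 0,"fingers": 1},
  ],
)

```text
t: 16.15
position: [0.5222, -0.2586, 0.0848]
orientation: [0.006, 0.992, 0.127, 0.015]
force: [0.9, -0.7, 0.4]
width: 0.0853
```

```bash
python3 sn.py; python3 -c "
from h import *
to(.516,-.2555,.045)
d=snap('wrist','w16')"
```

```text
16.15 [ 0.5222 -0.2586  0.0848] j [-0.5382  0.4336  1.6907  0.0106  0.9852 -0.7984] tilt -0.0321 v [ 0.03  0.4   0.29  0.01 -0.67  0.02] jaw 14.6
16.2 [ 0.5188 -0.2564  0.0787] j [-0.5379  0.4407  1.6973  0.0108  0.9816 -0.7983] tilt -0.022 v [-0.    0.    0.04 -0.    0.12 -0.  ] jaw 14.6
16.25 [ 0.5174 -0.2556  0.0791] j [-0.5379  0.4399  1.6974  0.0107  0.9858 -0.7984] tilt -0.0184 v [-0.   -0.02 -0.01 -0.    0.05 -0.  ] jaw 14.6
t 16.25 pos [ 0.5174 -0.2556  0.0791] need tool mm [-2.  -0.7 34.1] jaw 14.6 z [ 0.02  -0.002 -1.   ] F [-0.9  0.1 -0.2] w 0.0854
```

View pics/w16.png

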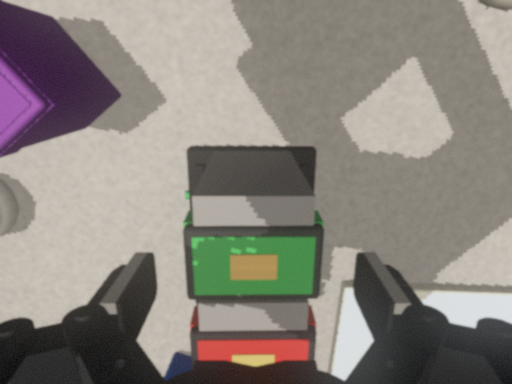

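arm_command(
  deltas=[
    {"tx": -0.002,"ty": -0.001,"tz": 0.02,"yaw": 0,"fingers": 1},
  ],
)

```text
t: 16.4
position: [0.5191, -0.2572, 0.0637]
orientation: [0.005, 0.992, 0.127, 0.013]
force: [0.6, -0.0, 0.2]
width: 0.0857
```

```bash
python3 sn.py; python3 -c "
from h import *
to(.516,-.2555,.045)"
```

```text
16.4 [ 0.5191 -0.2572  0.0637] j [-0.5388  0.458   1.7154  0.011   0.9411 -0.8002] tilt -0.0271 v [-0.01  0.24  0.26  0.   -0.47 -0.02] jaw 14.6
16.45 [ 0.5158 -0.2555  0.0597] j [-0.539   0.4623  1.7209  0.0109  0.9392 -0.8002] tilt -0.0192 v [0.   0.   0.02 0.   0.08 0.  ] jaw 14.6
16.5 [ 0.5151 -0.255   0.0601] j [-0.539   0.4617  1.7207  0.0109  0.9419 -0.8001] tilt -0.0173 v [ 0.   -0.02 -0.01  0.    0.03  0.  ] jaw 14.6
t 16.5 pos [ 0.5151 -0.255   0.0601] need tool mm [ 0.4  0.6 15.1] jaw 14.6 z [ 0.019 -0.001 -1.   ] F [-0.9  0.   0.2] w 0.0853
```

arm_command(
  deltas=[
    {"tx": 0,"ty": 0,"tz": 0.014,"yaw": 0,"fingers": 1},
  ],
)

```text
t: 16.6
position: [0.5174, -0.2562, 0.0485]
orientation: [0.003, 0.992, 0.127, 0.012]
force: [-0.2, -0.0, 0.5]
width: 0.0853
```

```bash
python3 sn.py; python3 -c "
from h import *
to(.516,-.2555,.045)
d=snap('wrist','w17')"
```

```text
16.6 [ 0.5174 -0.2562  0.0485] j [-0.5388  0.4774  1.7304  0.0112  0.9113 -0.8004] tilt -0.0224 v [ 0.    0.2   0.14  0.   -0.33 -0.  ] jaw 14.6
16.65 [ 0.5155 -0.2551  0.0455] j [-0.5389  0.4811  1.7338  0.0111  0.9092 -0.8004] tilt -0.0175 v [-0.    0.    0.02 -0.    0.05 -0.  ] jaw 14.6
16.7 [ 0.5149 -0.2548  0.0456] j [-0.5388  0.4808  1.7339  0.0111  0.911  -0.8003] tilt -0.0159 v [ 0.   -0.01 -0.01 -0.    0.02  0.  ] jaw 14.6
t 16.7 pos [ 0.5149 -0.2548  0.0456] need tool mm [0.8 1.  0.6] jaw 14.6 z [ 0.018 -0.001 -1.   ] F [ 0.1  0.  -0.3] w 0.0852
```

View pics/w17.png

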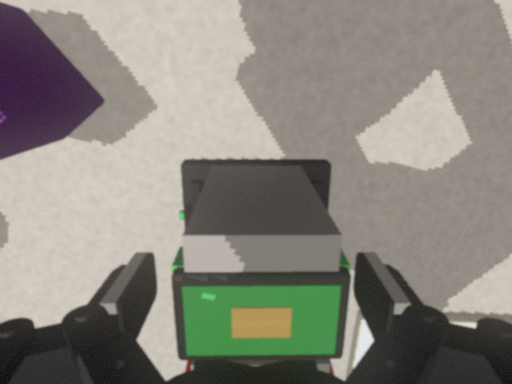

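arm_command(
  deltas=[
    {"tx": 0,"ty": 0,"tz": 0,"yaw": 0,"fingers": 0},
    {"tx": 0,"ty": 0,"tz": 0,"yaw": 0,"fingers": 0},
    {"tx": 0,"ty": 0,"tz": 0,"yaw": 0,"fingers": 0},
    {"tx": 0,"ty": 0,"tz": 0,"yaw": 0,"fingers": 0},
    {"tx": 0,"ty": 0,"tz": 0,"yaw": 0,"fingers": 0},
  ],
  grip_force=50,
)

```text
t: 17.25
position: [0.5157, -0.2551, 0.0471]
orientation: [0.002, 0.992, 0.127, 0.01]
force: [0.2, 0.2, -2.0]
width: 0.0596
```

```bash
python3 sn.py; python3 -c "
from h import *
to(.516,-.2555,.045)
d=snap('wrist','w18')"
```

```text
17.25 [ 0.5157 -0.2551  0.0471] j [-0.5387  0.4792  1.732   0.0113  0.9131 -0.8003] tilt -0.0173 v [ 0. -0. -0. -0. -0.  0.] jaw 14.6
17.3 [ 0.5157 -0.2551  0.0471] j [-0.5387  0.4792  1.7319  0.0113  0.9131 -0.8003] tilt -0.0173 v [ 0. -0.  0.  0.  0. -0.] jaw 14.6
17.35 [ 0.5157 -0.2551  0.0471] j [-0.5387  0.4792  1.732   0.0112  0.9131 -0.8003] tilt -0.0173 v [-0. -0. -0.  0.  0.  0.] jaw 14.6
t 17.35 pos [ 0.5157 -0.2551  0.0471] need tool mm [0.2 0.5 2.1] jaw 14.6 z [ 0.019 -0.001 -1.   ] F [-0.4 -0.6 -2.1] w 0.0595
```

View pics/w18.png

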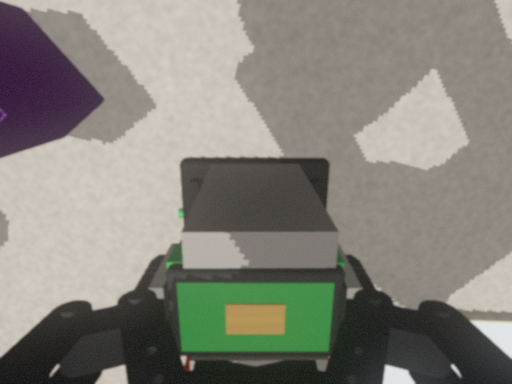

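arm_command(
  deltas=[
    {"tx": 0,"ty": 0,"tz": -0.02,"yaw": 0,"fingers": 0},
    {"tx": 0,"ty": 0,"tz": -0.03,"yaw": 0,"fingers": 0},
    {"tx": 0,"ty": 0,"tz": -0.03,"yaw": 0,"fingers": 0},
    {"tx": 0,"ty": 0,"tz": -0.03,"yaw": 0,"fingers": 0},
  ],
)

```text
t: 17.8
position: [0.5111, -0.2552, 0.1543]
orientation: [0.0, 0.992, 0.127, 0.005]
force: [0.2, 0.6, -2.6]
width: 0.0596
```

```bash
python3 sn.py; python3 -c "
from h import *
to(.472,-.023,.2)
d=snap('wrist','w19')
d=snap('scene','s19')"
```

```text
17.8 [ 0.5111 -0.2552  0.1543] j [-0.5413  0.3545  1.6136  0.007   1.1653 -0.7988] tilt -0.0083 v [-0.   -0.32 -0.38 -0.    0.7   0.  ] jaw 14.6
17.85 [ 0.5139 -0.2568  0.1598] j [-0.5413  0.3489  1.6068  0.0071  1.1685 -0.7988] tilt -0.0174 v [ 0.    0.02  0.01  0.01 -0.15  0.  ] jaw 14.6
17.9 [ 0.5143 -0.2569  0.1579] j [-0.5412  0.3508  1.6092  0.0073  1.1633 -0.7989] tilt -0.0183 v [ 0.    0.04  0.07  0.   -0.06  0.  ] jaw 14.6
t 17.9 pos [ 0.5143 -0.2569  0.1579] need tool mm [  18.8 -236.7  -43.8] jaw 14.6 z [ 0.019 -0.004 -1.   ] F [ 1.1 -0.7 -2.2] w 0.0598
```

View pics/s19.png

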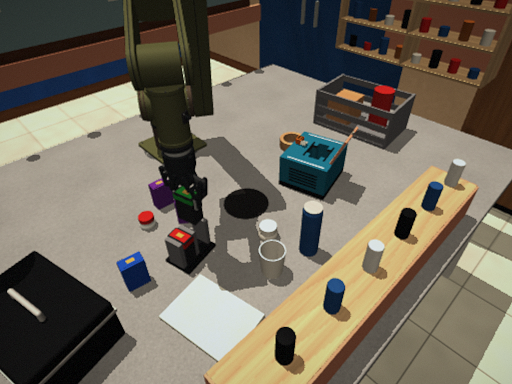

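View pics/w19.png

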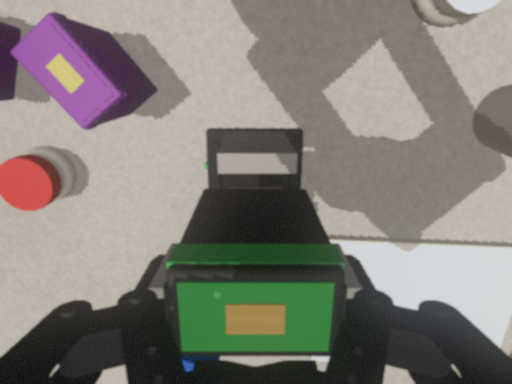

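arm_command(
  deltas=[
    {"tx": 0.002,"ty": -0.02,"tz": -0.004,"yaw": 0,"fingers": 0},
    {"tx": 0.003,"ty": -0.03,"tz": -0.002,"yaw": 0,"fingers": 0},
    {"tx": 0.003,"ty": -0.03,"tz": 0,"yaw": 0,"fingers": 0},
    {"tx": 0.003,"ty": -0.03,"tz": 0,"yaw": 0,"fingers": 0},
    {"tx": 0.002,"ty": -0.02,"tz": 0,"yaw": 0,"fingers": 0},
  ],
)

```text
t: 18.5
position: [0.4833, -0.1185, 0.1507]
orientation: [-0.005, 0.992, 0.124, -0.002]
force: [-0.5, -0.3, -2.9]
width: 0.0594
```

```bash
python3 sn.py; python3 -c "
from h import *
to(.472,-.023,.2)"
```

```text
18.5 [ 0.4833 -0.1185  0.1507] j [-0.3308  0.2708  1.7579  0.008   1.1201 -0.5834] tilt 0.0072 v [ 0.37 -0.1   0.2  -0.   -0.08  0.36] jaw 14.3
18.55 [ 0.4816 -0.1154  0.1502] j [-0.3278  0.2698  1.7608  0.0106  1.1216 -0.5822] tilt 0.0107 v [-0.04  0.01 -0.01 -0.03  0.02 -0.07] jaw 14.3
18.6 [ 0.4825 -0.1174  0.1504] j [-0.3297  0.2705  1.759   0.0085  1.1211 -0.5848] tilt 0.009 v [-0.04  0.01 -0.05 -0.04 -0.02 -0.03] jaw 14.4
t 18.6 pos [ 0.4825 -0.1174  0.1504] need tool mm [ 13.2 -94.6 -48.5] jaw 14.4 z [-0.006  0.01  -1.   ] F [-0.4 -0.2 -3. ] w 0.0599
```

arm_command(
  deltas=[
    {"tx": 0.002,"ty": -0.02,"tz": 0,"yaw": 0,"fingers": 0},
    {"tx": 0.004,"ty": -0.03,"tz": 0,"yaw": 0,"fingers": 0},
    {"tx": 0.004,"ty": -0.025,"tz": 0,"yaw": 0,"fingers": 0},
    {"tx": 0.003,"ty": -0.015,"tz": 0,"yaw": 0,"fingers": 0},
  ],
)

```text
t: 19.0
position: [0.4682, -0.0238, 0.1463]
orientation: [-0.006, 0.992, 0.125, -0.007]
force: [0.5, -0.3, -3.0]
width: 0.0597
```

```bash
python3 sn.py; python3 -c "
from h import *
to(.472,-.023,.039)
d=snap('wrist','w20')"
```

```text
19.0 [ 0.4682 -0.0238  0.1463] j [-0.1481  0.2431  1.8134  0.0097  1.1021 -0.4023] tilt 0.0169 v [ 0.32 -0.02  0.05 -0.01 -0.03  0.32] jaw 14.3
19.05 [ 0.4676 -0.022   0.1461] j [-0.1459  0.2429  1.8142  0.0118  1.1027 -0.4013] tilt 0.0183 v [-0.04  0.   -0.01 -0.03  0.01 -0.07] jaw 14.3
19.1 [ 0.4682 -0.0236  0.1463] j [-0.1477  0.2432  1.8133  0.0098  1.1024 -0.4039] tilt 0.0173 v [-0.03  0.   -0.02 -0.03 -0.01 -0.03] jaw 14.4
t 19.1 pos [ 0.4682 -0.0236  0.1463] need tool mm [  5.2   1.9 107.2] jaw 14.4 z [-0.016  0.011 -1.   ] F [ 0.6  0.1 -2.9] w 0.0598
```

View pics/w20.png

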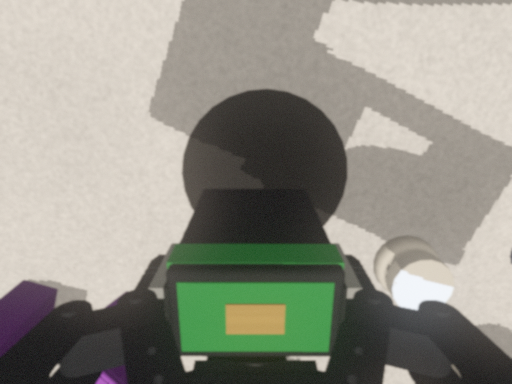

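arm_command(
  deltas=[
    {"tx": 0.002,"ty": 0,"tz": 0.02,"yaw": 0,"fingers": 0},
    {"tx": 0.002,"ty": 0,"tz": 0.025,"yaw": 0,"fingers": 0},
    {"tx": 0,"ty": 0,"tz": 0.025,"yaw": 0,"fingers": 0},
    {"tx": 0,"ty": 0,"tz": 0.015,"yaw": 0,"fingers": 0},
  ],
)

```text
t: 19.55
position: [0.4755, -0.0268, 0.0603]
orientation: [-0.004, 0.992, 0.125, -0.003]
force: [-0.6, -0.0, -2.8]
width: 0.0592
```

```bash
python3 sn.py; python3 -c "
from h import *
to(.472,-.023,.038)"
```

```text
19.55 [ 0.4755 -0.0268  0.0603] j [-0.1493  0.3653  1.9113  0.007   0.8729 -0.4048] tilt 0.0079 v [-0.01  0.23  0.16 -0.   -0.42 -0.01] jaw 14.4
19.6 [ 0.4743 -0.0267  0.0586] j [-0.1495  0.368   1.9131  0.0069  0.8717 -0.4048] tilt 0.0112 v [ 0.   -0.03 -0.02  0.    0.09  0.  ] jaw 14.4
19.65 [ 0.4744 -0.0266  0.0599] j [-0.1493  0.3661  1.9115  0.0071  0.875  -0.4046] tilt 0.011 v [ 0.   -0.04 -0.03  0.    0.04  0.  ] jaw 14.4
t 19.65 pos [ 0.4744 -0.0266  0.0599] need tool mm [-1.3 -3.9 21.9] jaw 14.4 z [-0.01   0.007 -1.   ] F [-0.1  1.3 -3.4] w 0.0594
```

arm_command(
  deltas=[
    {"tx": 0,"ty": -0.002,"tz": 0.006,"yaw": 0,"fingers": 0},
    {"tx": 0,"ty": 0,"tz": 0.006,"yaw": 0,"fingers": 0},
    {"tx": 0,"ty": 0,"tz": 0.004,"yaw": 0,"fingers": 0},
    {"tx": 0,"ty": 0,"tz": 0.002,"yaw": 0,"fingers": 0},
  ],
)

```text
t: 20.05
position: [0.476, -0.0262, 0.0423]
orientation: [-0.003, 0.992, 0.124, -0.003]
force: [-0.7, -0.2, -2.2]
width: 0.0596
```

```bash
python3 sn.py; python3 -c "
from h import *
to(.472,-.023,.038)"
```

```text
20.05 [ 0.476  -0.0262  0.0423] j [-0.1477  0.3938  1.9299  0.0068  0.8249 -0.4014] tilt 0.007 v [-0.    0.03  0.01  0.   -0.06 -0.  ] jaw 14.3
20.1 [ 0.4759 -0.0262  0.0422] j [-0.1477  0.394   1.93    0.0067  0.8248 -0.4014] tilt 0.0072 v [ 0.   -0.   -0.    0.    0.01  0.  ] jaw 14.3
20.15 [ 0.4759 -0.0262  0.0424] j [-0.1476  0.3937  1.9299  0.0068  0.8253 -0.4013] tilt 0.0072 v [ 0.   -0.   -0.    0.    0.01  0.  ] jaw 14.3
t 20.15 pos [ 0.4759 -0.0262  0.0424] need tool mm [-3.  -4.   4.4] jaw 14.3 z [-0.006  0.006 -1.   ] F [-0.3  0.2 -2.6] w 0.0594
```

arm_command(
  deltas=[
    {"tx": 0,"ty": 0,"tz": 0.002,"yaw": 0,"fingers": 0},
    {"tx": 0,"ty": 0,"tz": 0.002,"yaw": 0,"fingers": 0},
    {"tx": 0,"ty": 0,"tz": 0.001,"yaw": 0,"fingers": 0},
  ],
)

```text
t: 20.45
position: [0.4768, -0.0262, 0.0379]
orientation: [-0.003, 0.992, 0.124, -0.002]
force: [-0.7, -0.6, -1.5]
width: 0.0591
```

```bash
python3 sn.py; python3 -c "
from h import *
to(.472,-.023,.038)"
```

```text
20.45 [ 0.4768 -0.0262  0.0379] j [-0.1473  0.4007  1.9344  0.0068  0.8114 -0.4015] tilt 0.005 v [ 0.    0.01  0.01 -0.   -0.02 -0.  ] jaw 14.3
20.5 [ 0.4767 -0.0261  0.038 ] j [-0.1472  0.4007  1.9344  0.0069  0.8115 -0.4015] tilt 0.0051 v [ 0.   -0.   -0.   -0.    0.01  0.  ] jaw 14.3
20.55 [ 0.4767 -0.0261  0.038 ] j [-0.1473  0.4007  1.9344  0.0068  0.8116 -0.4014] tilt 0.0051 v [-0.  0.  0.  0.  0. -0.] jaw 14.3
t 20.55 pos [ 0.4767 -0.0261  0.038 ] need tool mm [-3.8 -4.2  0. ] jaw 14.3 z [-0.004  0.006 -1.   ] F [ 0.  -0.  -2.1] w 0.0594
```

arm_command(
  deltas=[
    {"tx": 0,"ty": 0,"tz": 0.001,"yaw": 0,"fingers": 0},
    {"tx": 0,"ty": 0,"tz": 0,"yaw": 0,"fingers": 1},
    {"tx": 0,"ty": 0,"tz": 0,"yaw": 0,"fingers": 1},
    {"tx": 0,"ty": 0,"tz": 0,"yaw": 0,"fingers": 1},
    {"tx": 0,"ty": 0,"tz": 0,"yaw": 0,"fingers": 1},
  ],
)

```text
t: 21.05
position: [0.4781, -0.0263, 0.0388]
orientation: [-0.003, 0.992, 0.125, -0.0]
force: [-0.3, -0.5, -0.1]
width: 0.0856
```

```bash
python3 sn.py; python3 -c "
from h import *
to(.472,-.023,.038)
d=snap('wrist','w21')
d=snap('scene','s21')
cv2.imwrite('pics/s21z.png',cv2.resize(d['image'][130:250,180:300],(600,600)))"
```

```text
21.05 [ 0.4781 -0.0263  0.0388] j [-0.1471  0.3994  1.9333  0.0069  0.8105 -0.4015] tilt 0.0016 v [ 0. -0. -0. -0. -0.  0.] jaw 14.3
21.1 [ 0.4781 -0.0262  0.0388] j [-0.1471  0.3994  1.9333  0.0069  0.8105 -0.4015] tilt 0.0017 v [ 0. -0.  0. -0. -0.  0.] jaw 14.3
21.15 [ 0.4781 -0.0262  0.0388] j [-0.1471  0.3995  1.9333  0.0069  0.8105 -0.4015] tilt 0.0018 v [ 0.  0.  0.  0.  0. -0.] jaw 14.3
t 21.15 pos [ 0.4781 -0.0262  0.0388] need tool mm [-5.1 -4.6  0.8] jaw 14.3 z [-0.001  0.005 -1.   ] F [-0.5  0.5 -0.2] w 0.085
```

View pics/s21z.png

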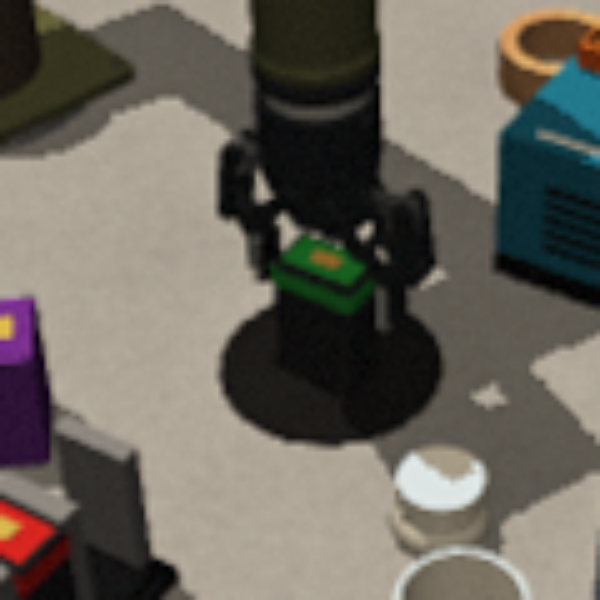

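View pics/w21.png

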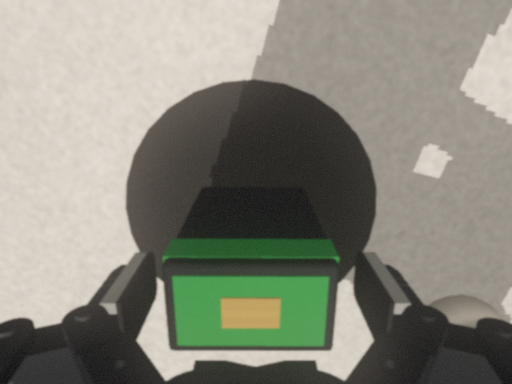

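arm_command(
  deltas=[
    {"tx": 0,"ty": 0,"tz": -0.02,"yaw": 0,"fingers": 1},
    {"tx": 0,"ty": 0,"tz": -0.03,"yaw": 0,"fingers": 1},
    {"tx": 0,"ty": 0,"tz": -0.03,"yaw": 0,"fingers": 1},
    {"tx": 0,"ty": 0,"tz": -0.03,"yaw": 0,"fingers": 1},
  ],
)

```text
t: 21.65
position: [0.4737, -0.0262, 0.1472]
orientation: [-0.005, 0.992, 0.124, -0.007]
force: [0.7, 0.5, 0.2]
width: 0.0854
```

```bash
python3 sn.py
```

```text
21.65 [ 0.4737 -0.0262  0.1472] j [-0.1484  0.2489  1.8019  0.0056  1.1065 -0.4004] tilt 0.0157 v [-0.   -0.37 -0.42 -0.    0.8   0.  ] jaw 14.3
21.7 [ 0.4771 -0.0267  0.1519] j [-0.1483  0.2435  1.7952  0.0055  1.1097 -0.4004] tilt 0.0068 v [ 0.    0.03  0.01  0.   -0.15 -0.  ] jaw 14.3
21.75 [ 0.4774 -0.0268  0.1502] j [-0.1483  0.2455  1.7976  0.0055  1.1046 -0.4004] tilt 0.0061 v [ 0.    0.04  0.06 -0.   -0.06  0.  ] jaw 14.3
```

arm_command(
  deltas=[
    {"tx": 0,"ty": 0,"tz": 0,"yaw": -6,"fingers": 1},
    {"tx": 0,"ty": 0,"tz": 0,"yaw": -8,"fingers": 1},
    {"tx": 0,"ty": 0,"tz": 0,"yaw": -8,"fingers": 1},
    {"tx": 0,"ty": 0,"tz": 0,"yaw": -8,"fingers": 1},
    {"tx": 0,"ty": 0,"tz": 0,"yaw": -8,"fingers": 1},
    {"tx": 0,"ty": 0,"tz": 0,"yaw": -8,"fingers": 1},
    {"tx": 0,"ty": 0,"tz": 0,"yaw": -8,"fingers": 1},
    {"tx": 0,"ty": 0,"tz": 0,"yaw": -8,"fingers": 1},
    {"tx": 0,"ty": 0,"tz": 0,"yaw": -8,"fingers": 1},
    {"tx": 0,"ty": 0,"tz": 0,"yaw": -8,"fingers": 1},
  ],
)

```text
t: 22.75
position: [0.4717, -0.026, 0.1426]
orientation: [-0.008, 0.673, 0.74, -0.003]
force: [-0.1, -0.5, 0.8]
width: 0.0858
```

```bash
python3 sn.py; python3 -c "
from h import *
d=snap('wrist','w22')
print('green',rect(d,hsv(d,(45,70,40),(80,255,255)),.093))
print('yellow',rect(d,hsv(d,(12,60,80),(35,255,255)),.093))"
```

```text
22.75 [ 0.4717 -0.026   0.1426] j [-0.1485  0.2525  1.8111  0.0055  1.095  -1.8166] tilt 0.017 v [-0.    0.01  0.02 -0.   -0.01 -1.44] jaw 95.4
22.8 [ 0.4715 -0.0259  0.1424] j [-0.1484  0.2526  1.8113  0.0056  1.0951 -1.8219] tilt 0.0175 v [-0.  -0.  -0.  -0.   0.   0.3] jaw 95.7
22.85 [ 0.4716 -0.0259  0.1426] j [-0.1485  0.2525  1.8111  0.0056  1.0954 -1.811 ] tilt 0.0173 v [ 0.   -0.   -0.01 -0.    0.    0.13] jaw 95.1
green [(3457.5, 476, -26, 54, 29, 14.0), (396.0, 445, -34, 6, 37, 13.3)]
yellow [(521.0, 476, -26, 20, 12, 14.3)]
```

View pics/w22.png

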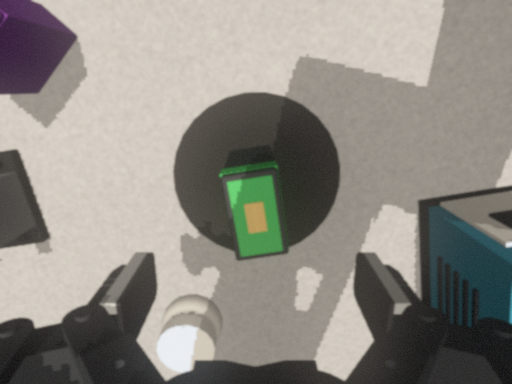

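arm_command(
  deltas=[
    {"tx": 0,"ty": -0.003,"tz": 0.01,"yaw": -5,"fingers": 1},
    {"tx": 0,"ty": 0,"tz": 0.02,"yaw": -4.3,"fingers": 1},
    {"tx": 0,"ty": 0,"tz": 0.015,"yaw": 0,"fingers": 1},
  ],
)

```text
t: 23.2
position: [0.4701, -0.0262, 0.0978]
orientation: [-0.006, 0.616, 0.788, -0.001]
force: [0.3, 0.5, 0.6]
width: 0.0857
```

```bash
python3 sn.py; python3 -c "
from h import *
d=snap('wrist','w23')
print('green',rect(d,hsv(d,(45,70,40),(80,255,255)),.093))
to(.476,-.026,.039)"
```

```text
23.2 [ 0.4701 -0.0262  0.0978] j [-0.1495  0.3059  1.8761  0.006   0.9712 -1.967 ] tilt 0.0116 v [ 0.    0.2   0.19  0.   -0.41  0.05] jaw 103.9
23.25 [ 0.4685 -0.026   0.0959] j [-0.1495  0.3085  1.8788  0.006   0.9699 -1.9658] tilt 0.0156 v [ 0.   -0.02 -0.02  0.    0.08  0.  ] jaw 103.9
23.3 [ 0.4685 -0.0259  0.0969] j [-0.1494  0.3073  1.8772  0.006   0.973  -1.9661] tilt 0.016 v [-0.   -0.02 -0.03 -0.    0.04 -0.01] jaw 103.9
green [(5175.0, 476, -26, 53, 29, 14.0), (774.0, 444, -34, 8, 37, 13.7)]
t 23.35 pos [ 0.4694 -0.0261  0.0978] need tool mm [-2.1  7.1 58.7] jaw 103.9 z [-0.013  0.007 -1.   ] F [ 1.2 -0.1 -0.3] w 0.0858
```

View pics/w23.png

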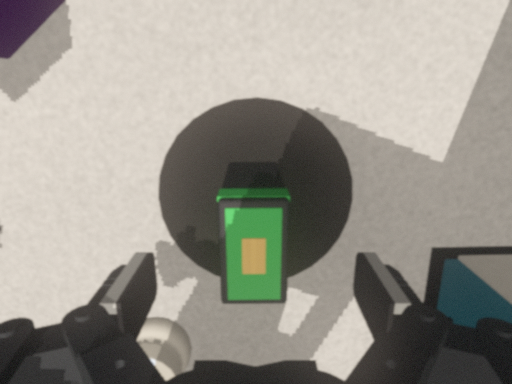

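arm_command(
  deltas=[
    {"tx": -0.001,"ty": 0.004,"tz": 0.012,"yaw": 0,"fingers": 1},
    {"tx": -0.001,"ty": 0.003,"tz": 0.015,"yaw": 0,"fingers": 1},
    {"tx": 0,"ty": 0,"tz": 0.015,"yaw": 0,"fingers": 1},
    {"tx": 0,"ty": 0,"tz": 0.01,"yaw": 0,"fingers": 1},
  ],
)

```text
t: 23.75
position: [0.4815, -0.0266, 0.0464]
orientation: [-0.003, 0.618, 0.786, 0.001]
force: [-0.4, 0.9, 0.2]
width: 0.0852
```

```bash
python3 sn.py; python3 -c "
from h import *
d=snap('wrist','w24')
to(.476,-.026,.039)"
```

```text
23.75 [ 0.4815 -0.0266  0.0464] j [-0.1469  0.3918  1.9165  0.0068  0.8374 -1.9598] tilt 0.0041 v [ 0.    0.16  0.09  0.   -0.28  0.01] jaw 103.6
23.8 [ 0.4807 -0.0265  0.0452] j [-0.147   0.3936  1.9177  0.0069  0.8364 -1.9599] tilt 0.0061 v [-0.   -0.02 -0.01 -0.    0.06 -0.01] jaw 103.6
23.85 [ 0.4805 -0.0265  0.046 ] j [-0.1469  0.3923  1.9171  0.0068  0.8387 -1.9602] tilt 0.0065 v [ 0.   -0.02 -0.01  0.    0.03 -0.  ] jaw 103.6
t 23.9 pos [ 0.4808 -0.0266  0.0466] need tool mm [ 1.6 -4.5  7.6] jaw 103.6 z [-0.005  0.006 -1.   ] F [-0.   0.1  0.2] w 0.0854
```

View pics/w24.png

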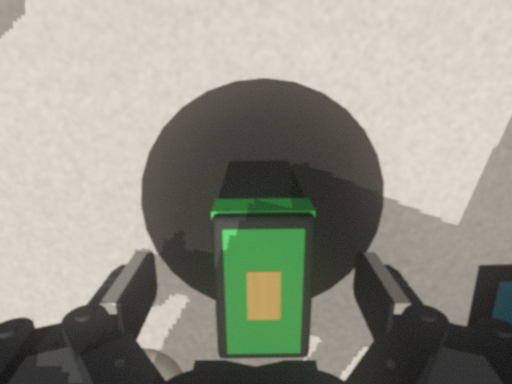

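arm_command(
  deltas=[
    {"tx": 0.001,"ty": -0.004,"tz": 0.005,"yaw": -0.5,"fingers": 1},
    {"tx": 0.001,"ty": -0.001,"tz": 0.003,"yaw": 0,"fingers": 1},
    {"tx": 0,"ty": 0,"tz": 0,"yaw": 0,"fingers": 0.5},
    {"tx": 0,"ty": 0,"tz": 0,"yaw": 0,"fingers": 0.0},
    {"tx": 0,"ty": 0,"tz": 0,"yaw": 0,"fingers": 0},
    {"tx": 0,"ty": 0,"tz": 0,"yaw": 0,"fingers": 0},
    {"tx": 0,"ty": 0,"tz": 0,"yaw": 0,"fingers": 0},
    {"tx": 0,"ty": 0,"tz": 0,"yaw": 0,"fingers": 0},
  ],
  grip_force=50,
)

```text
t: 24.7
position: [0.4765, -0.0259, 0.0401]
orientation: [-0.002, 0.615, 0.789, 0.002]
force: [0.1, 0.3, -1.3]
width: 0.0353
```

```bash
python3 sn.py; python3 -c "
from h import *
d=snap('wrist','w25')
print('green',rect(d,hsv(d,(45,70,40),(80,255,255)),.093))
to(.476,-.026,.039)"
```

```text
24.7 [ 0.4765 -0.0259  0.0401] j [-0.1469  0.3956  1.9357  0.007   0.8117 -1.9694] tilt 0.0014 v [ 0. -0. -0.  0.  0. -0.] jaw 104.1
24.75 [ 0.4765 -0.0259  0.0401] j [-0.1469  0.3956  1.9357  0.007   0.8117 -1.9694] tilt 0.0014 v [ 0. -0.  0. -0. -0.  0.] jaw 104.1
24.8 [ 0.4765 -0.0258  0.0401] j [-0.1468  0.3956  1.9357  0.007   0.8118 -1.9694] tilt 0.0015 v [ 0.  0.  0.  0. -0. -0.] jaw 104.2
green [(9692.0, 475, -28, 51, 29, 14.1), (1978.5, 443, -36, 9, 36, 13.5)]
t 24.85 pos [ 0.4765 -0.0258  0.0401] need tool mm [-0.  -0.5  1.1] jaw 104.2 z [-0.001  0.005 -1.   ] F [ 0.9 -0.2 -1.5] w 0.0356
```

View pics/w25.png

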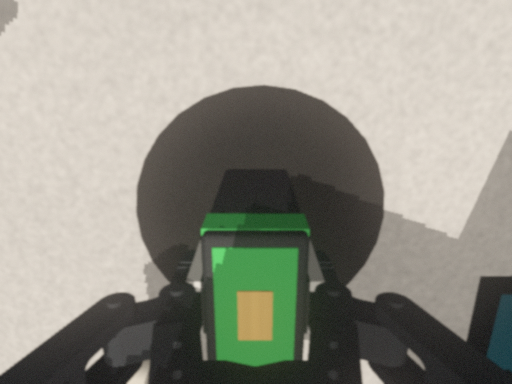

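arm_command(
  deltas=[
    {"tx": 0,"ty": 0,"tz": -0.02,"yaw": 0,"fingers": 0},
    {"tx": 0,"ty": 0,"tz": -0.03,"yaw": 0,"fingers": 0},
    {"tx": 0,"ty": 0,"tz": -0.035,"yaw": 0,"fingers": 0},
    {"tx": 0,"ty": 0,"tz": -0.035,"yaw": 0,"fingers": 0},
    {"tx": 0,"ty": 0,"tz": -0.035,"yaw": 0,"fingers": 0},
    {"tx": 0,"ty": 0,"tz": -0.035,"yaw": 0,"fingers": 0},
  ],
)

```text
t: 25.45
position: [0.4701, -0.0261, 0.2291]
orientation: [-0.011, 0.615, 0.789, -0.003]
force: [1.4, -0.8, -3.0]
width: 0.0356
```

```bash
python3 sn.py; python3 -c "
from h import *
to(.5546,.2415,.23)"
```

```text
25.45 [ 0.4701 -0.0261  0.2291] j [-0.1491  0.165   1.6816  0.005   1.3174 -1.968 ] tilt 0.0225 v [-0.   -0.32 -0.57 -0.    0.9   0.  ] jaw 104.1
25.5 [ 0.4739 -0.0266  0.2351] j [-0.1491  0.1597  1.6722  0.005   1.3214 -1.968 ] tilt 0.0117 v [ 0.    0.02  0.02  0.   -0.18  0.  ] jaw 104.1
25.55 [ 0.4743 -0.0267  0.2328] j [-0.1491  0.1617  1.6757  0.005   1.3152 -1.968 ] tilt 0.011 v [ 0.    0.05  0.09 -0.   -0.07 -0.  ] jaw 104.1
t 25.55 pos [ 0.4743 -0.0267  0.2328] need tool mm [240.4 143.4   3.7] jaw 104.1 z [-0.01   0.006 -1.   ] F [ 0.9  0.1 -2.7] w 0.0353
```

arm_command(
  deltas=[
    {"tx": 0.02,"ty": 0.012,"tz": 0,"yaw": 0,"fingers": 0},
    {"tx": 0.03,"ty": 0.018,"tz": 0,"yaw": 0,"fingers": 0},
    {"tx": 0.03,"ty": 0.018,"tz": 0,"yaw": 0,"fingers": 0},
    {"tx": 0.03,"ty": 0.018,"tz": 0,"yaw": 0,"fingers": 0},
    {"tx": 0.02,"ty": 0.012,"tz": 0,"yaw": 0,"fingers": 0},
  ],
)

```text
t: 26.05
position: [0.5156, 0.1191, 0.2282]
orientation: [-0.008, 0.618, 0.786, -0.004]
force: [-0.6, -0.6, -1.6]
width: 0.0353
```

```bash
python3 sn.py; python3 -c "
from h import *
to(.5546,.2415,.23)"
```

```text
26.05 [0.5156 0.1191 0.2282] j [ 0.143   0.2451  1.5757  0.0061  1.3371 -1.6687] tilt 0.0162 v [ 0.41  0.17 -0.19 -0.02  0.06  0.41] jaw 103.7
26.1 [0.5166 0.1223 0.2278] j [ 0.1461  0.2469  1.5739  0.0095  1.3359 -1.6675] tilt 0.0152 v [-0.04 -0.02  0.02 -0.03 -0.   -0.08] jaw 103.8
26.15 [0.5158 0.12   0.2278] j [ 0.1439  0.246   1.5753  0.0069  1.3367 -1.6704] tilt 0.0164 v [-0.04 -0.02  0.02 -0.05  0.02 -0.03] jaw 103.9
t 26.15 pos [0.5158 0.12   0.2278] need tool mm [108.7  66.7  -2.3] jaw 103.9 z [-0.017  0.004 -1.   ] F [ 0.6 -0.4 -2.8] w 0.0352
```

```bash
python3 -c "
from h import *
d=snap('wrist','w26'); np.savez('w26.npz',image=d['image'],mtx=d['mtx'],c2w=d['c2w']); to(.5546,.2415,.23)"
```

```text
t 26.2 pos [0.5152 0.1183 0.2279] need tool mm [110.2  67.7  -2.5] jaw 103.8 z [-0.018  0.003 -1.   ] F [-0.  -1.1 -3.2] w 0.0356
```

View pics/w26.png

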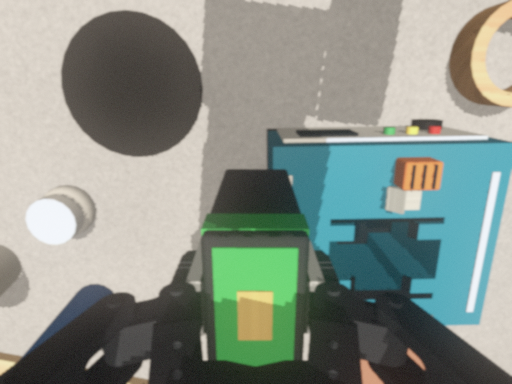

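```bash
python3 -c "
from h import *
d=dict(np.load('w26.npz'))
i=np.clip(d['image'][120:330,260:512].astype(float)*1.6,0,255).astype(np.uint8)
cv2.imwrite('pics/z26.png',cv2.resize(i,None,fx=2.85,fy=2.85,interpolation=cv2.INTER_CUBIC))
def B(x,y,z): return np.append(BO+x*UX+y*UY,z)
for n,p in dict(wFR=(-.021,-.021),wFL=(-.021,.021),wBR=(.045,-.021),wBL=(.045,.021),sFR=(-.007,-.0475),sFL=(-.007,.0475),sBR=(.031,-.0475),sBL=(.031,.0475),boxFR=(-.088,-.095),boxFL=(-.088,.095)).items():
    q=proj(d,B(*p,.12)); print(n,q.round(1),((q-[260,120])*2.85).round())
"
```

```text
wFR [360.5 224.7] [286. 298.]
wFL [411.  223.9] [430. 296.]
wBR [354.9 293.7] [270. 495.]
wBL [402.2 292.9] [405. 493.]
sFR [327.8 240.6] [193. 344.]
sFL [440.4 238.8] [514. 339.]
sBR [325.7 280.3] [187. 457.]
sBL [434.2 278.5] [496. 452.]
boxFR [271.5 145.8] [33. 74.]
boxFL [516.7 142.1] [731.  63.]
```

View pics/z26.png

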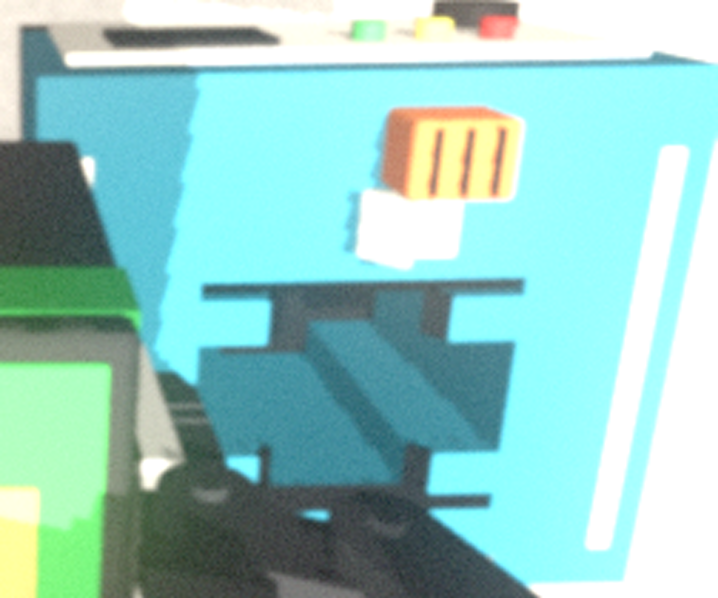

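arm_command(
  deltas=[
    {"tx": 0.02,"ty": 0.012,"tz": 0,"yaw": -0.5,"fingers": 0},
    {"tx": 0.03,"ty": 0.018,"tz": 0,"yaw": -0.4,"fingers": 0},
    {"tx": 0.025,"ty": 0.016,"tz": 0,"yaw": 0,"fingers": 0},
    {"tx": 0.015,"ty": 0.01,"tz": 0,"yaw": 0,"fingers": 0},
  ],
)

```text
t: 26.6
position: [0.5436, 0.215, 0.2225]
orientation: [-0.01, 0.613, 0.79, -0.01]
force: [0.1, 0.1, -2.4]
width: 0.0356
```

```bash
python3 sn.py; python3 -c "
from h import *
d=snap('wrist','w27');to(.5547,.2425,.17)"
```

```text
26.6 [0.5436 0.215  0.2225] j [ 0.3017  0.3329  1.4604  0.0041  1.376  -1.5216] tilt 0.0278 v [ 0.24  0.17 -0.22 -0.02  0.09  0.25] jaw 104.4
26.65 [0.5446 0.2173 0.2223] j [ 0.3036  0.3346  1.4583  0.0061  1.3749 -1.5209] tilt 0.0262 v [-0.03 -0.02  0.02 -0.02 -0.01 -0.05] jaw 104.5
26.7 [0.5439 0.2155 0.2224] j [ 0.3022  0.3335  1.4598  0.0044  1.3757 -1.5226] tilt 0.0274 v [-0.03 -0.02  0.03 -0.03  0.02 -0.02] jaw 104.5
t 26.75 pos [0.5434 0.2142 0.2226] need tool mm [24.5 19.5 52.1] jaw 104.5 z [-0.028 -0.005 -1.   ] F [-0.5 -0.4 -2.7] w 0.0352
```

View pics/w27.png

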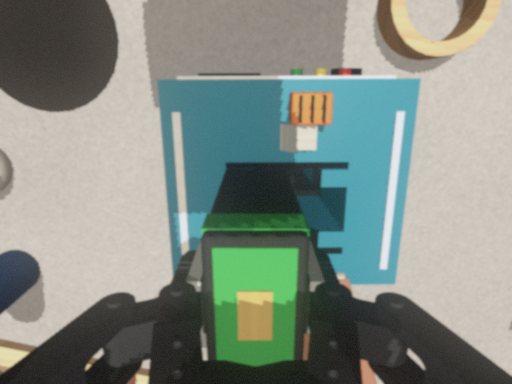

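arm_command(
  deltas=[
    {"tx": 0.014,"ty": 0.01,"tz": 0,"yaw": 0,"fingers": 0},
    {"tx": 0.01,"ty": 0.008,"tz": 0.004,"yaw": 0,"fingers": 0},
  ],
)

```text
t: 26.95
position: [0.5541, 0.2391, 0.2181]
orientation: [-0.009, 0.614, 0.789, -0.012]
force: [0.6, -0.4, -2.2]
width: 0.0355
```

```bash
python3 sn.py; python3 -c "
from h import *
d=snap('wrist','w28');np.savez('w28.npz',image=d['image'],mtx=d['mtx'],c2w=d['c2w']); to(.5547,.2425,.17)
q=lambda p:proj(d,np.append(BO+p[0]*UX+p[1]*UY,.12)).round(1)
for p in [(-.007,-.0475),(-.007,.0475),(.031,.0475),(-.088,-.095),(-.088,.095)]: print(p,q(p))
i=d['image'][60:300,140:420]; cv2.imwrite('pics/z28.png',cv2.resize(np.clip(i*1.5,0,255).astype(np.uint8),None,fx=2.5,fy=2.5,interpolation=cv2.INTER_CUBIC))
"
```

```text
26.95 [0.5541 0.2391 0.2181] j [ 0.336   0.3637  1.4235  0.0024  1.3845 -1.4846] tilt 0.03 v [ 0.13  0.15 -0.11 -0.02 -0.01  0.15] jaw 104.3
27.0 [0.5544 0.2406 0.2169] j [ 0.3375  0.3661  1.4229  0.0034  1.3831 -1.4841] tilt 0.0305 v [-0.01 -0.01  0.02 -0.01  0.01 -0.03] jaw 104.3
27.05 [0.5537 0.2397 0.2169] j [ 0.337   0.3654  1.4239  0.0026  1.3842 -1.4854] tilt 0.0319 v [-0.01 -0.01  0.01 -0.02  0.02 -0.02] jaw 104.4
t 27.1 pos [0.5533 0.239  0.2171] need tool mm [ 3.1  3.7 47. ] jaw 104.4 z [-0.031 -0.009 -0.999] F [-0.1  0.  -3. ] w 0.0353
(-0.007, -0.0475) [195.9 169.2]
(-0.007, 0.0475) [321.6 168.6]
(0.031, 0.0475) [319.2 215.9]
(-0.088, -0.095) [121.2  55. ]
(-0.088, 0.095) [396.1  53.5]
```

View pics/z28.png

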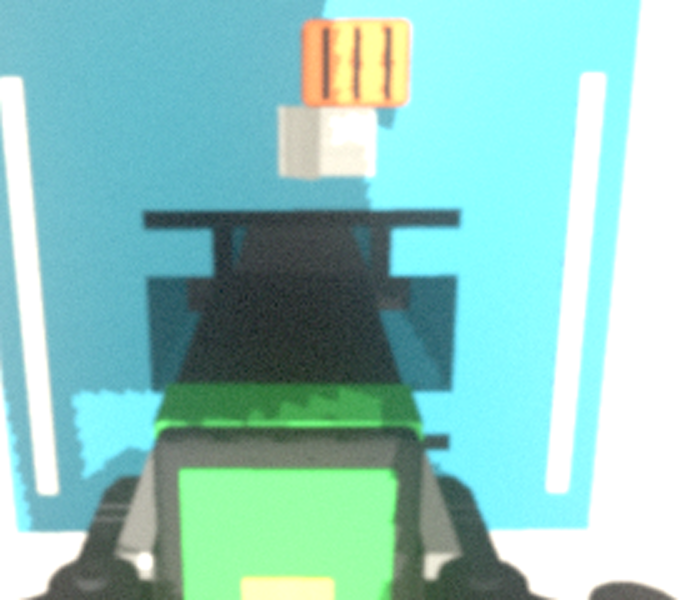

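```bash
python3 -c "
from h import *
d=dict(np.load('w28.npz'))
P=[ray(d,140+u/2.5,60+v/2.5,.12)[:2] for u,v in [(147,276),(460,275),(453,388),(151,388)]]
for p in P: print(((p-BO)@UX*1e3).round(1),((p-BO)@UY*1e3).round(1))
c=np.mean(P,0);print('well',c, ((c-BO)@UX*1e3).round(1),((c-BO)@UY*1e3).round(1))
e=P[1]-P[0];print(np.degrees(np.arctan2(-e[0],e[1])),np.hypot(*e))
to(c[0],c[1],.16)
"
```

```text
-6.0 -45.4
-5.9 49.4
30.4 49.1
30.0 -45.9
well [0.55427599 0.24331004] 12.1 1.8
14.633734607140797 0.09478536764864968
t 27.1 pos [0.5533 0.239  0.2171] need tool mm [ 3.9  3.8 57. ] jaw 104.4 z [-0.031 -0.009 -0.999] F [-0.1  0.  -3. ] w 0.0353
```

arm_command(
  deltas=[
    {"tx": 0.002,"ty": 0.001,"tz": 0.015,"yaw": 0,"fingers": 0},
    {"tx": 0.002,"ty": 0,"tz": 0.02,"yaw": 0,"fingers": 0},
    {"tx": 0,"ty": 0,"tz": 0.015,"yaw": 0,"fingers": 0},
  ],
)

```text
t: 27.4
position: [0.5536, 0.2418, 0.1688]
orientation: [-0.007, 0.613, 0.79, -0.011]
force: [-0.2, -0.9, -3.4]
width: 0.0354
```

```bash
python3 sn.py; python3 -c "
from h import *
d=snap('wrist','w29');to(.5543,.2433,.15)"
```

```text
27.4 [0.5536 0.2418 0.1688] j [ 3.4150e-01  4.0160e-01  1.4933e+00  5.0000e-04  1.2736e+00 -1.4800e+00] tilt 0.0269 v [-0.01  0.11  0.21 -0.01 -0.34 -0.  ] jaw 104.4
27.45 [0.552  0.241  0.1662] j [ 3.4130e-01  4.0390e-01  1.4967e+00  3.0000e-04  1.2724e+00 -1.4801e+00] tilt 0.0314 v [-0.   -0.01 -0.01  0.    0.08 -0.  ] jaw 104.4
27.5 [0.552  0.241  0.1673] j [ 3.4130e-01  4.0310e-01  1.4951e+00  4.0000e-04  1.2751e+00 -1.4801e+00] tilt 0.0317 v [-0.   -0.02 -0.04  0.    0.03  0.  ] jaw 104.4
t 27.55 pos [0.553  0.2414 0.1686] need tool mm [ 1.5  2.3 18.5] jaw 104.3 z [-0.028 -0.009 -1.   ] F [ 0.4 -0.  -2.1] w 0.0354
```

View pics/w29.png

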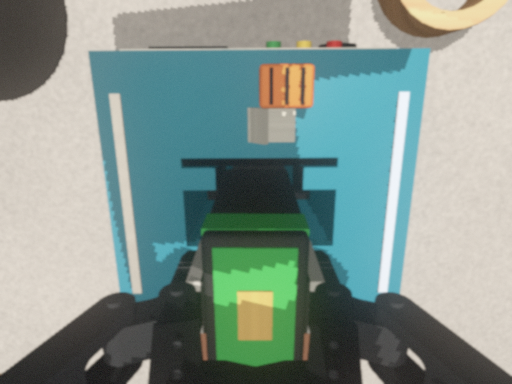

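arm_command(
  deltas=[
    {"tx": 0.001,"ty": 0.002,"tz": 0.004,"yaw": -0.2,"fingers": 0},
    {"tx": 0.001,"ty": 0.001,"tz": 0.004,"yaw": 0,"fingers": 0},
    {"tx": 0,"ty": 0,"tz": 0.004,"yaw": 0,"fingers": 0},
    {"tx": 0,"ty": 0,"tz": 0.004,"yaw": 0,"fingers": 0},
  ],
)

```text
t: 27.95
position: [0.5578, 0.2444, 0.1553]
orientation: [-0.006, 0.612, 0.791, -0.009]
force: [0.0, -0.2, -2.3]
width: 0.0354
```

```bash
python3 sn.py; python3 -c "
from h import *
d=snap('wrist','w30');to(.5543,.2433,.14)"
```

```text
27.95 [0.5578 0.2444 0.1553] j [ 3.4340e-01  4.1770e-01  1.5034e+00  3.0000e-04  1.2430e+00 -1.4810e+00] tilt 0.0225 v [ 0.    0.03  0.05  0.   -0.09 -0.  ] jaw 104.5
28.0 [0.5574 0.2442 0.1545] j [ 3.4340e-01  4.1840e-01  1.5043e+00  3.0000e-04  1.2425e+00 -1.4811e+00] tilt 0.0237 v [0.   0.   0.   0.   0.02 0.  ] jaw 104.5
28.05 [0.5571 0.2441 0.1546] j [ 3.4340e-01  4.1830e-01  1.5043e+00  3.0000e-04  1.2433e+00 -1.4810e+00] tilt 0.0243 v [ 0.   -0.   -0.01 -0.    0.01  0.  ] jaw 104.5
t 28.1 pos [0.5572 0.2442 0.1548] need tool mm [-0.1 -2.6 14.9] jaw 104.5 z [-0.023 -0.008 -1.   ] F [ 0.4  0.5 -3.1] w 0.0354
```

View pics/w30.png

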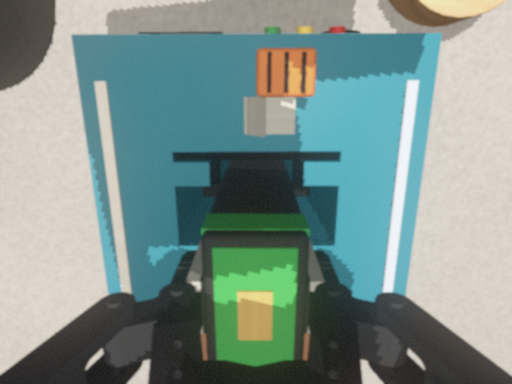

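arm_command(
  deltas=[
    {"tx": 0,"ty": -0.001,"tz": 0.003,"yaw": -0.2,"fingers": 0},
    {"tx": 0,"ty": -0.001,"tz": 0.004,"yaw": 0,"fingers": 0},
    {"tx": 0,"ty": 0,"tz": 0.004,"yaw": 0,"fingers": 0},
    {"tx": 0,"ty": 0,"tz": 0.004,"yaw": 0,"fingers": 0},
  ],
)

```text
t: 28.5
position: [0.5552, 0.2437, 0.1397]
orientation: [-0.006, 0.61, 0.792, -0.009]
force: [-0.1, -0.0, -2.0]
width: 0.0356
```

```bash
python3 sn.py; python3 -c "
from h import *
to(.5543,.2433,.057)"
```

```text
28.5 [0.5552 0.2437 0.1397] j [ 3.4390e-01  4.2860e-01  1.5287e+00  3.0000e-04  1.2066e+00 -1.4846e+00] tilt 0.0223 v [ 0.    0.04  0.06  0.   -0.09  0.  ] jaw 104.8
28.55 [0.5547 0.2436 0.1389] j [ 3.4390e-01  4.2940e-01  1.5297e+00  3.0000e-04  1.2063e+00 -1.4846e+00] tilt 0.0238 v [-0.   -0.   -0.   -0.    0.02 -0.  ] jaw 104.8
28.6 [0.5546 0.2435 0.1392] j [ 3.4380e-01  4.2920e-01  1.5293e+00  3.0000e-04  1.2071e+00 -1.4846e+00] tilt 0.024 v [-0.   -0.01 -0.01 -0.    0.01 -0.  ] jaw 104.8
t 28.6 pos [0.5546 0.2435 0.1392] need tool mm [ 0.   1.6 82.2] jaw 104.8 z [-0.023 -0.008 -1.   ] F [-0.4  0.1 -2. ] w 0.0355
```

arm_command(
  deltas=[
    {"tx": 0,"ty": 0,"tz": 0.005,"yaw": 0,"fingers": 0},
    {"tx": 0,"ty": 0,"tz": 0.006,"yaw": 0,"fingers": 0},
    {"tx": 0,"ty": 0,"tz": 0.006,"yaw": 0,"fingers": 0},
    {"tx": 0,"ty": 0,"tz": 0.006,"yaw": 0,"fingers": 0},
    {"tx": 0,"ty": 0,"tz": 0.006,"yaw": 0,"fingers": 0},
  ],
)

```text
t: 29.1
position: [0.5548, 0.2436, 0.1085]
orientation: [-0.006, 0.61, 0.792, -0.009]
force: [-0.1, -0.6, -3.3]
width: 0.0357
```

```bash
python3 sn.py; python3 -c "
from h import *
to(.5543,.2433,.057)"
```

```text
29.1 [0.5548 0.2436 0.1085] j [ 3.4390e-01  4.5900e-01  1.5661e+00  3.0000e-04  1.1386e+00 -1.4846e+00] tilt 0.0221 v [ 0.    0.07  0.08 -0.   -0.14 -0.  ] jaw 104.8
29.15 [0.5539 0.2433 0.1073] j [ 3.4380e-01  4.6020e-01  1.5675e+00  3.0000e-04  1.1382e+00 -1.4846e+00] tilt 0.0243 v [-0.   -0.   -0.   -0.    0.03  0.  ] jaw 104.8
29.2 [0.5539 0.2433 0.1078] j [ 3.4380e-01  4.5980e-01  1.5669e+00  3.0000e-04  1.1394e+00 -1.4845e+00] tilt 0.0245 v [-0.   -0.01 -0.01  0.    0.02  0.  ] jaw 104.8
t 29.2 pos [0.5539 0.2433 0.1078] need tool mm [ 0.   1.6 50.8] jaw 104.8 z [-0.023 -0.008 -1.   ] F [-0.4 -0.2 -3.2] w 0.0351
```

arm_command(
  deltas=[
    {"tx": 0,"ty": 0.001,"tz": 0.005,"yaw": 0,"fingers": 0},
    {"tx": 0,"ty": 0,"tz": 0.006,"yaw": 0,"fingers": 0},
    {"tx": 0,"ty": 0,"tz": 0.006,"yaw": 0,"fingers": 0},
    {"tx": 0,"ty": 0,"tz": 0.006,"yaw": 0,"fingers": 0},
    {"tx": 0,"ty": 0,"tz": 0.006,"yaw": 0,"fingers": 0},
    {"tx": 0,"ty": 0,"tz": 0.006,"yaw": 0,"fingers": 0},
    {"tx": 0,"ty": 0,"tz": 0.005,"yaw": 0,"fingers": 0},
  ],
)

```text
t: 29.9
position: [0.555, 0.2435, 0.0653]
orientation: [-0.006, 0.61, 0.792, -0.009]
force: [0.5, -0.3, -2.7]
width: 0.0354
```

```bash
python3 sn.py; python3 -c "
from h import *
to(.5543,.2433,.057)"
```

```text
29.9 [0.555  0.2435 0.0653] j [ 3.4370e-01  5.0710e-01  1.6102e+00  3.0000e-04  1.0467e+00 -1.4847e+00] tilt 0.0223 v [ 0.    0.06  0.05 -0.   -0.12 -0.  ] jaw 104.7
29.95 [0.5543 0.2434 0.0644] j [ 3.4370e-01  5.0800e-01  1.6112e+00  3.0000e-04  1.0463e+00 -1.4847e+00] tilt 0.0239 v [ 0.   -0.01 -0.    0.    0.03  0.  ] jaw 104.8
30.0 [0.5543 0.2433 0.0648] j [ 3.4370e-01  5.0750e-01  1.6107e+00  3.0000e-04  1.0474e+00 -1.4847e+00] tilt 0.024 v [ 0.   -0.01 -0.01  0.    0.01 -0.  ] jaw 104.8
t 30.0 pos [0.5543 0.2433 0.0648] need tool mm [0.  0.2 7.8] jaw 104.8 z [-0.023 -0.008 -1.   ] F [ 0.1  0.1 -3.1] w 0.0357
```

arm_command(
  deltas=[
    {"tx": 0,"ty": 0,"tz": 0.003,"yaw": 0,"fingers": 0},
    {"tx": 0,"ty": 0,"tz": 0.002,"yaw": 0,"fingers": 0},
    {"tx": 0,"ty": 0,"tz": 0.002,"yaw": 0,"fingers": 0},
  ],
)

```text
t: 30.3
position: [0.5551, 0.2435, 0.0615]
orientation: [-0.005, 0.611, 0.792, -0.009]
force: [-4.9, -0.5, 12.5]
width: 0.0355
```

```bash
python3 sn.py; python3 -c "
from h import *
to(.5543,.2433,.057)"
```

```text
30.3 [0.5551 0.2435 0.0615] j [ 3.4400e-01  5.1100e-01  1.6146e+00 -6.0000e-04  1.0370e+00 -1.4838e+00] tilt 0.021 v [ 0.   -0.    0.01 -0.   -0.02  0.01] jaw 104.7
30.35 [0.5553 0.2437 0.0615] j [ 3.4410e-01  5.1100e-01  1.6147e+00 -2.0000e-04  1.0363e+00 -1.4839e+00] tilt 0.0204 v [ 0.   -0.   -0.    0.01 -0.01 -0.  ] jaw 104.7
30.4 [0.5554 0.2439 0.0615] j [ 3.4420e-01  5.1100e-01  1.6146e+00  1.0000e-04  1.0359e+00 -1.4841e+00] tilt 0.0199 v [ 0.  0. -0.  0. -0. -0.] jaw 104.7
t 30.4 pos [0.5554 0.2439 0.0615] need tool mm [-0.3 -1.2  4.5] jaw 104.7 z [-0.019 -0.007 -1.   ] F [-3.1  1.4  6.7] w 0.0355
```

arm_command(
  deltas=[
    {"tx": 0,"ty": 0,"tz": 0.002,"yaw": 0,"fingers": 0},
    {"tx": 0,"ty": 0,"tz": 0.001,"yaw": 0,"fingers": 0},
  ],
)

```text
t: 30.6
position: [0.556, 0.2444, 0.0617]
orientation: [-0.004, 0.61, 0.792, -0.007]
force: [-0.8, -0.6, 0.1]
width: 0.0355
```

```bash
python3 sn.py; python3 -c "
from h import *
to(.5543,.2433,.057)
snap('wrist','w31')"
```

```text
30.6 [0.556  0.2444 0.0617] j [ 3.4460e-01  5.1020e-01  1.6157e+00  1.0000e-04  1.0322e+00 -1.4836e+00] tilt 0.0165 v [ 0.   -0.    0.    0.   -0.01  0.  ] jaw 104.7
30.65 [0.556  0.2445 0.0616] j [ 3.4460e-01  5.1030e-01  1.6157e+00  2.0000e-04  1.0321e+00 -1.4837e+00] tilt 0.0165 v [-0.    0.01 -0.    0.   -0.   -0.  ] jaw 104.7
30.7 [0.5561 0.2445 0.0615] j [ 3.4460e-01  5.1050e-01  1.6156e+00  1.0000e-04  1.0321e+00 -1.4837e+00] tilt 0.0166 v [ 0.  0. -0.  0.  0. -0.] jaw 104.8
t 30.7 pos [0.5561 0.2445 0.0615] need tool mm [-0.7 -1.9  4.6] jaw 104.8 z [-0.016 -0.006 -1.   ] F [-2.5  0.   6.2] w 0.0355
```

View pics/w31.png

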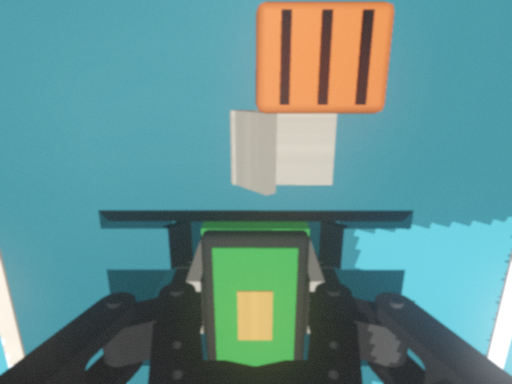

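```bash
python3 -c "
from h import *
d=snap('scene','s32')
i=np.clip(d['image'][90:200,265:375].astype(float)*1.8,0,255).astype(np.uint8)
cv2.imwrite('pics/s32z.png',cv2.resize(i,(600,600),interpolation=cv2.INTER_CUBIC))"
```

```text
(no output)
```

View pics/s32z.png

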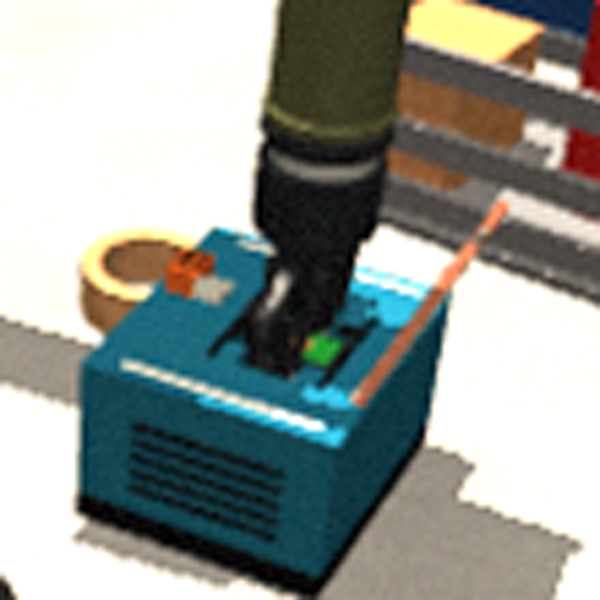

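arm_command(
  deltas=[
    {"tx": 0,"ty": -0.001,"tz": -0.0005,"yaw": 0,"fingers": 0},
    {"tx": 0,"ty": 0,"tz": 0,"yaw": 0,"fingers": 0.6},
    {"tx": 0,"ty": 0,"tz": 0,"yaw": 0,"fingers": 0.6},
    {"tx": 0,"ty": 0,"tz": 0,"yaw": 0,"fingers": 0.6},
  ],
)

```text
t: 31.2
position: [0.5565, 0.2447, 0.0636]
orientation: [-0.004, 0.611, 0.792, -0.006]
force: [0.2, 0.5, 0.9]
width: 0.0515
```

```bash
python3 sn.py; python3 -c "
from h import *
to(.5543,.2433,.057)
d=snap('wrist','w33')
print('y',rect(d,hsv(d,(12,60,80),(35,255,255)),.110))
print('g',rect(d,hsv(d,(45,70,40),(80,255,255)),.110))
"
```

```text
31.2 [0.5565 0.2447 0.0636] j [ 3.4460e-01  5.0720e-01  1.6152e+00  4.0000e-04  1.0326e+00 -1.4837e+00] tilt 0.0134 v [ 0.  0. -0. -0.  0.  0.] jaw 104.7
31.25 [0.5566 0.2447 0.0635] j [ 3.4460e-01  5.0740e-01  1.6151e+00  4.0000e-04  1.0324e+00 -1.4837e+00] tilt 0.0133 v [ 0.  0.  0. -0. -0.  0.] jaw 104.7
31.3 [0.5566 0.2448 0.0635] j [ 3.4460e-01  5.0750e-01  1.6152e+00  4.0000e-04  1.0324e+00 -1.4837e+00] tilt 0.0134 v [-0.  0. -0. -0.  0. -0.] jaw 104.7
t 31.3 pos [0.5566 0.2448 0.0635] need tool mm [-0.8 -2.5  6.5] jaw 104.7 z [-0.013 -0.004 -1.   ] F [0.5 0.7 3.1] w 0.051
y [(1534.5, 555, 243, 20, 12, 15.3), (12991.5, 471, 241, 30, 38, 14.8)]
g [(9814.0, 555, 243, 53, 29, 15.2)]
```

View pics/w33.png

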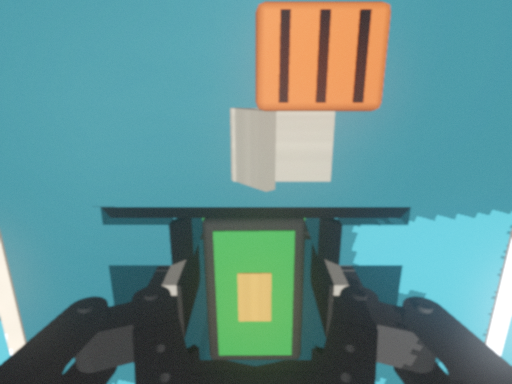

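arm_command(
  deltas=[
    {"tx": 0,"ty": 0,"tz": -0.005,"yaw": 0,"fingers": 0.6},
    {"tx": 0,"ty": 0,"tz": -0.01,"yaw": 0,"fingers": 0.6},
    {"tx": 0,"ty": 0,"tz": -0.02,"yaw": 0,"fingers": 0.6},
    {"tx": 0,"ty": 0,"tz": -0.03,"yaw": 0,"fingers": 0.6},
    {"tx": 0,"ty": 0,"tz": -0.03,"yaw": 0,"fingers": 0.6},
  ],
)

```text
t: 31.85
position: [0.5547, 0.2437, 0.1569]
orientation: [-0.007, 0.611, 0.792, -0.011]
force: [0.6, 1.4, 0.2]
width: 0.051
```

```bash
python3 sn.py; python3 -c "
from h import *
d=snap('wrist','w34')
print('y',rect(d,hsv(d,(12,60,80),(35,255,255)),.110))
print('g',rect(d,hsv(d,(45,70,40),(80,255,255)),.110))
box()"
```

```text
31.85 [0.5547 0.2437 0.1569] j [ 0.3442  0.4136  1.5059 -0.      1.2475 -1.4837] tilt 0.0254 v [-0.   -0.27 -0.39  0.    0.68  0.  ] jaw 104.7
31.9 [0.558  0.2449 0.1627] j [ 0.3443  0.4083  1.4987 -0.      1.2504 -1.4837] tilt 0.0158 v [-0.    0.01  0.    0.   -0.12  0.  ] jaw 104.7
31.95 [0.5583 0.245  0.1611] j [ 0.3443  0.4096  1.5008  0.      1.246  -1.4837] tilt 0.0148 v [ 0.    0.03  0.06  0.   -0.05 -0.  ] jaw 104.7
y [(526.5, 555, 242, 20, 12, 15.2), (217.5, 475, 226, 23, 5, 8.0), (1341.5, 471, 242, 24, 23, 14.8), (95.5, 448, 242, 4, 9, 14.8), (1686.5, 422, 312, 12, 59, 14.8)]
g [(3523.5, 554, 242, 53, 30, 15.1), (152.0, 524, 234, 4, 36, 14.8), (63.5, 453, 225, 3, 7, 14.8)]
t 32.0 boxframe mm [ 15.1   2.3 159. ] jaw deg 104.7 z [-0.017 -0.006 -1.   ] F [-0.8  0.5 -0.4] w 0.0515
```

View pics/w34.png

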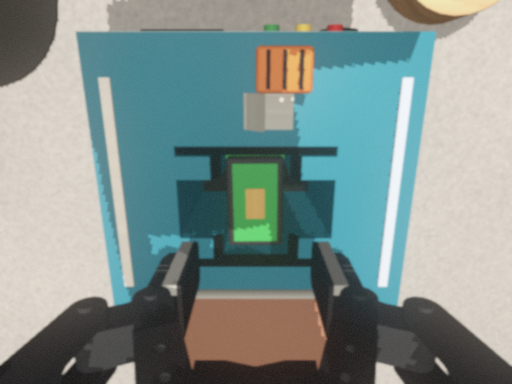

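arm_command(
  deltas=[
    {"tx": 0,"ty": 0,"tz": -0.03,"yaw": 0,"fingers": 0},
    {"tx": 0,"ty": 0,"tz": -0.035,"yaw": 0,"fingers": 0},
    {"tx": 0,"ty": 0,"tz": -0.035,"yaw": 0,"fingers": 0},
    {"tx": 0,"ty": 0.01,"tz": -0.005,"yaw": 0,"fingers": 0},
    {"tx": 0,"ty": 0.03,"tz": 0,"yaw": 0,"fingers": 0},
    {"tx": 0,"ty": 0.035,"tz": 0,"yaw": 0,"fingers": 0},
    {"tx": 0,"ty": 0.035,"tz": 0,"yaw": 0,"fingers": 0},
    {"tx": 0,"ty": 0.025,"tz": 0,"yaw": 0,"fingers": 0},
  ],
)

```text
t: 32.8
position: [0.6855, 0.2781, 0.256]
orientation: [-0.009, 0.61, 0.792, -0.015]
force: [-0.1, 0.7, -0.2]
width: 0.0001
```

```bash
python3 sn.py; python3 -c "
from h import *
box()
d=snap('wrist','w35');d=snap('scene','s35')
i=np.clip(d['image'][60:200,255:395].astype(float)*1.5,0,255).astype(np.uint8)
cv2.imwrite('pics/s35z.png',cv2.resize(i,(600,600),interpolation=cv2.INTER_CUBIC))"
```

```text
32.8 [0.6855 0.2781 0.256 ] j [ 3.2870e-01  5.4440e-01  1.0214e+00 -6.0000e-04  1.6109e+00 -1.5001e+00] tilt 0.0351 v [-0.02  0.41 -0.66  0.    0.29 -0.03] jaw 104.8
32.85 [0.689  0.2788 0.2542] j [ 3.2810e-01  5.4920e-01  1.0169e+00 -9.0000e-04  1.6082e+00 -1.5002e+00] tilt 0.0327 v [ 0.   -0.03  0.1  -0.   -0.    0.01] jaw 104.8
32.9 [0.6864 0.2781 0.2541] j [ 3.2830e-01  5.4710e-01  1.0211e+00 -7.0000e-04  1.6093e+00 -1.5000e+00] tilt 0.0359 v [ 0.01 -0.05  0.07  0.    0.03  0.  ] jaw 104.8
t 32.9 boxframe mm [148.8   1.9 254.1] jaw deg 104.8 z [-0.034 -0.012 -0.999] F [-0.3 -0.7 -0.7] w -0.0002
```

View pics/s35z.png

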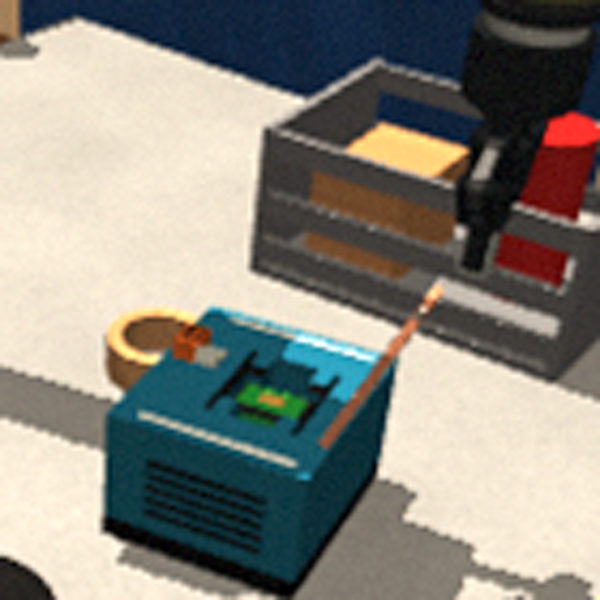

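View pics/w35.png

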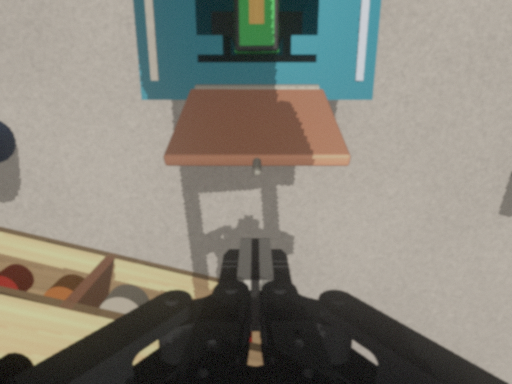

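arm_command(
  deltas=[
    {"tx": -0.01,"ty": 0,"tz": 0.02,"yaw": 0,"fingers": 0},
    {"tx": -0.007,"ty": 0,"tz": 0.025,"yaw": 0,"fingers": 0},
    {"tx": 0,"ty": 0,"tz": 0.02,"yaw": 0,"fingers": 0},
    {"tx": 0,"ty": 0,"tz": 0.01,"yaw": 0,"fingers": 0},
  ],
)

```text
t: 33.4
position: [0.6815, 0.2595, 0.1797]
orientation: [-0.01, 0.61, 0.792, -0.016]
force: [-0.8, -1.4, -0.4]
width: -0.0004
```

```bash
python3 sn.py; python3 -c "
from h import *
box()"
```

```text
33.4 [0.6815 0.2595 0.1797] j [ 3.0640e-01  5.6990e-01  1.1621e+00 -9.0000e-04  1.4474e+00 -1.5234e+00] tilt 0.0379 v [-0.01  0.04  0.16 -0.   -0.21 -0.  ] jaw 104.9
33.45 [0.6807 0.2592 0.1783] j [ 3.0640e-01  5.7100e-01  1.1637e+00 -1.1000e-03  1.4472e+00 -1.5234e+00] tilt 0.0404 v [ 0.   -0.   -0.04 -0.    0.05  0.  ] jaw 104.9
33.5 [0.6815 0.2596 0.1798] j [ 3.0660e-01  5.7040e-01  1.1610e+00 -1.0000e-03  1.4489e+00 -1.5234e+00] tilt 0.0387 v [ 0.01 -0.02 -0.06  0.    0.02 -0.  ] jaw 104.9
t 33.5 boxframe mm [139.3 -14.7 179.8] jaw deg 104.9 z [-0.037 -0.013 -0.999] F [-0.1 -1.4  0. ] w -0.0001
```

arm_command(
  deltas=[
    {"tx": 0,"ty": -0.015,"tz": -0.003,"yaw": 0,"fingers": 0},
    {"tx": 0,"ty": -0.02,"tz": -0.003,"yaw": 0,"fingers": 0},
    {"tx": 0,"ty": -0.018,"tz": -0.003,"yaw": 0,"fingers": 0},
  ],
)

```text
t: 33.8
position: [0.6344, 0.2475, 0.1938]
orientation: [-0.007, 0.61, 0.793, -0.012]
force: [2.0, 0.6, -1.6]
width: 0.0003
```

```bash
python3 sn.py; python3 -c "
from h import *
box()
d=snap('wrist','w36')"
```

```text
33.8 [0.6344 0.2475 0.1938] j [ 3.1070e-01  4.8710e-01  1.2778e+00 -1.3000e-03  1.4046e+00 -1.5195e+00] tilt 0.0279 v [ 0.02 -0.29  0.38 -0.   -0.15  0.01] jaw 104.9
33.85 [0.6315 0.2469 0.1951] j [ 3.1110e-01  4.8340e-01  1.2811e+00 -1.2000e-03  1.4070e+00 -1.5195e+00] tilt 0.0299 v [ 0.    0.02 -0.04  0.    0.02 -0.  ] jaw 104.9
33.9 [0.633  0.2473 0.1949] j [ 3.1100e-01  4.8490e-01  1.2789e+00 -1.2000e-03  1.4065e+00 -1.5195e+00] tilt 0.0287 v [-0.    0.03 -0.04 -0.   -0.02  0.  ] jaw 104.9
t 33.9 boxframe mm [ 89.3 -14.3 194.9] jaw deg 104.9 z [-0.027 -0.01  -1.   ] F [1.9 0.7 1.7] w 0.0001
```

View pics/w36.png

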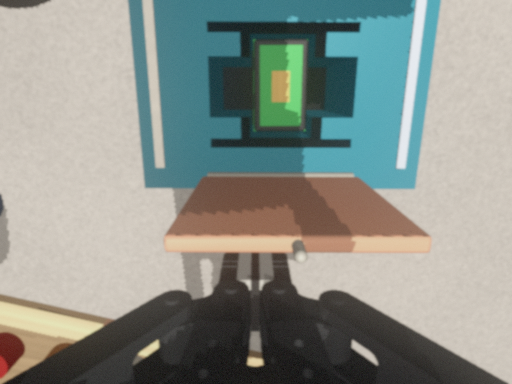

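arm_command(
  deltas=[
    {"tx": 0,"ty": -0.015,"tz": 0.002,"yaw": 0,"fingers": 0},
    {"tx": 0,"ty": -0.018,"tz": 0.004,"yaw": 0,"fingers": 0},
    {"tx": 0,"ty": -0.012,"tz": 0.006,"yaw": 0,"fingers": 0},
  ],
)

```text
t: 34.25
position: [0.5994, 0.2386, 0.1884]
orientation: [-0.002, 0.61, 0.793, -0.004]
force: [1.8, 0.6, 2.5]
width: 0.0002
```

```bash
python3 -c "
from h import *
env.snapshot('top');env.snapshot('top')
box()
d=snap('wrist','w37')"
```

```text
t 34.35 boxframe mm [ 52.7 -14.2 187.6] jaw deg 104.9 z [-0.012 -0.005 -1.   ] F [-0.   0.9  2.2] w 0.0
```

View pics/w37.png

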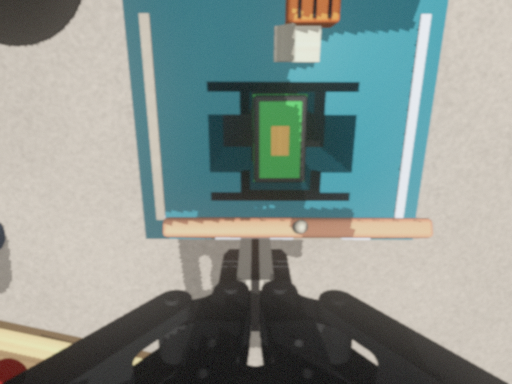

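arm_command(
  deltas=[
    {"tx": 0,"ty": -0.013,"tz": 0.008,"yaw": 0,"fingers": 0},
    {"tx": 0,"ty": -0.014,"tz": 0.012,"yaw": 0,"fingers": 0},
    {"tx": 0,"ty": -0.01,"tz": 0.014,"yaw": 0,"fingers": 0},
  ],
)

```text
t: 34.7
position: [0.5717, 0.2315, 0.1586]
orientation: [0.002, 0.61, 0.793, 0.002]
force: [-0.2, -0.1, 5.3]
width: -0.0001
```

```bash
python3 -c "
from h import *
env.snapshot('top');env.snapshot('top')
box()
d=snap('wrist','w38')"
```

```text
t 34.8 boxframe mm [ 23.6 -14.1 156.4] jaw deg 104.9 z [-0.    -0.002 -1.   ] F [1.1 0.5 2. ] w -0.0001
```

View pics/w38.png

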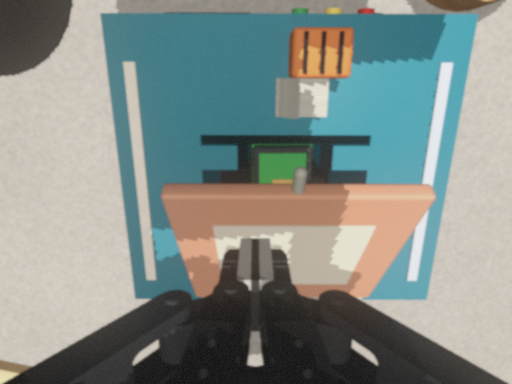

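arm_command(
  deltas=[
    {"tx": 0,"ty": -0.01,"tz": 0.009,"yaw": 0,"fingers": 0},
    {"tx": 0,"ty": -0.012,"tz": 0.01,"yaw": 0,"fingers": 0},
    {"tx": 0,"ty": -0.012,"tz": 0.008,"yaw": 0,"fingers": 0},
  ],
)

```text
t: 35.15
position: [0.5487, 0.2256, 0.1344]
orientation: [0.006, 0.61, 0.793, 0.007]
force: [2.8, 1.3, 3.5]
width: 0.0003
```

```bash
python3 -c "
from h import *
env.snapshot('top');env.snapshot('top')
box()
d=snap('wrist','w39')"
```

```text
t 35.25 boxframe mm [ -0.9 -14.  133.3] jaw deg 104.9 z [ 0.013  0.002 -1.   ] F [ 0.4 -0.6  2. ] w 0.0001
```

View pics/w39.png

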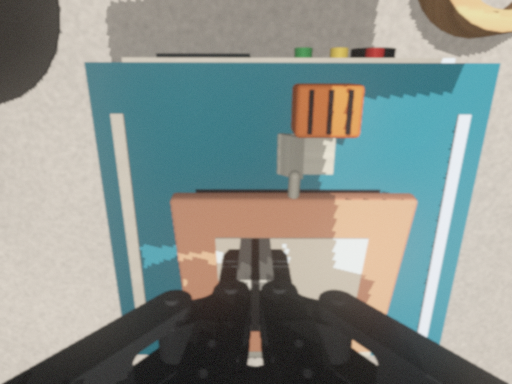

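arm_command(
  deltas=[
    {"tx": 0,"ty": -0.008,"tz": 0.004,"yaw": 0,"fingers": 0},
    {"tx": 0,"ty": -0.008,"tz": 0.004,"yaw": 0,"fingers": 0},
    {"tx": 0,"ty": 0,"tz": 0.005,"yaw": 0,"fingers": 0},
  ],
)

```text
t: 35.6
position: [0.5373, 0.2225, 0.1252]
orientation: [0.008, 0.61, 0.793, 0.01]
force: [-10.1, -3.5, 17.8]
width: -0.0001
```

```bash
python3 -c "
from h import *
env.snapshot('top');env.snapshot('top')
box()"
```

```text
t 35.7 boxframe mm [-10.  -14.  124.2] jaw deg 104.9 z [ 0.025  0.006 -1.   ] F [-2.4 -1.6  7.1] w -0.0002
```

arm_command(
  deltas=[
    {"tx": 0,"ty": 0,"tz": 0.004,"yaw": 0,"fingers": 0},
    {"tx": 0,"ty": 0,"tz": 0.003,"yaw": 0,"fingers": 0},
  ],
)

```text
t: 35.9
position: [0.5363, 0.2223, 0.1199]
orientation: [0.008, 0.61, 0.793, 0.01]
force: [-0.0, 0.6, 0.5]
width: 0.0003
```

```bash
python3 -c "
from h import *
box();env.snapshot('top');env.snapshot('top')
box()
d=snap('wrist','w40')"
```

```text
t 35.9 boxframe mm [-10.6 -14.  119.9] jaw deg 104.9 z [ 0.025  0.006 -1.   ] F [-0.   0.6  0.5] w 0.0003
t 36.0 boxframe mm [-10.9 -14.  119. ] jaw deg 104.9 z [ 0.024  0.006 -1.   ] F [ 0.3 -0.6  0.6] w 0.0002
```

View pics/w40.png

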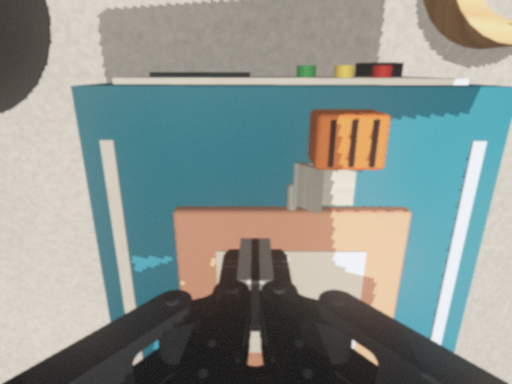

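arm_command(
  deltas=[
    {"tx": 0,"ty": -0.002,"tz": 0.004,"yaw": 0,"fingers": 0},
    {"tx": 0,"ty": 0,"tz": 0.004,"yaw": 0,"fingers": 0},
  ],
)

```text
t: 36.25
position: [0.5361, 0.2223, 0.1154]
orientation: [0.009, 0.61, 0.793, 0.011]
force: [-12.3, -3.6, 39.4]
width: 0.0
```

```bash
python3 -c "
from h import *
box();env.snapshot('top');env.snapshot('top')
box()
d=snap('wrist','w41')"
```

```text
t 36.25 boxframe mm [-10.8 -13.9 115.4] jaw deg 104.9 z [ 0.028  0.007 -1.   ] F [-12.3  -3.6  39.4] w 0.0
t 36.35 boxframe mm [-10.8 -13.9 116.1] jaw deg 104.9 z [ 0.029  0.007 -1.   ] F [-8.  -2.3 28.2] w 0.0001
```

View pics/w41.png

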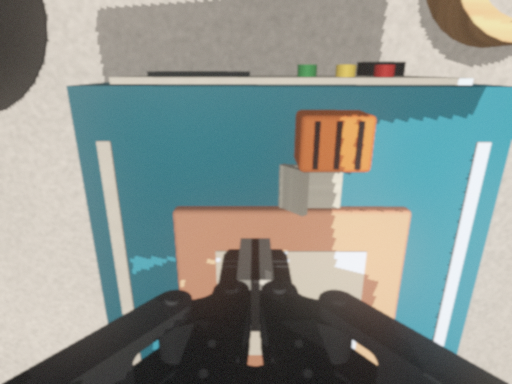

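arm_command(
  deltas=[
    {"tx": 0,"ty": 0,"tz": -0.004,"yaw": 0,"fingers": 0},
    {"tx": 0,"ty": 0,"tz": -0.015,"yaw": 0,"fingers": 0},
    {"tx": 0,"ty": 0.01,"tz": -0.03,"yaw": 0,"fingers": 0},
    {"tx": 0,"ty": 0,"tz": -0.03,"yaw": 0,"fingers": 0},
    {"tx": 0,"ty": 0,"tz": -0.03,"yaw": 0,"fingers": 0},
  ],
)

```text
t: 36.9
position: [0.5375, 0.2224, 0.2236]
orientation: [0.005, 0.61, 0.793, 0.006]
force: [0.3, 0.3, 0.5]
width: -0.0001
```

```bash
python3 -c "
from h import *
env.snapshot('top');env.snapshot('top')
box()
d=snap('wrist','w42')
pts={'thumb':[(-.079,0,.142),(-.079,.028,.142),(-.057,.028,.142),(-.057,0,.142)],'lid':[(-.033,-.054,.129),(-.033,.054,.129)]}
for k,v in pts.items(): print(k,[proj(d,np.append(BO+p[0]*UX+(p[1]+.0015)*UY,p[2])).round(0).tolist() for p in v])
d=snap('scene','s42')
i=np.clip(d['image'][100:200,260:360].astype(float)*1.5,0,255).astype(np.uint8)
cv2.imwrite('pics/s42z.png',cv2.resize(i,(600,600),interpolation=cv2.INTER_CUBIC))
"
```

```text
t 37.0 boxframe mm [ -5.7 -13.9 227.7] jaw deg 104.9 z [ 0.026  0.006 -1.   ] F [0.9 1.2 0.6] w 0.0001
thumb [[281.0, 85.0], [323.0, 85.0], [321.0, 119.0], [280.0, 119.0]]
lid [[205.0, 149.0], [350.0, 149.0]]
```

View pics/w42.png

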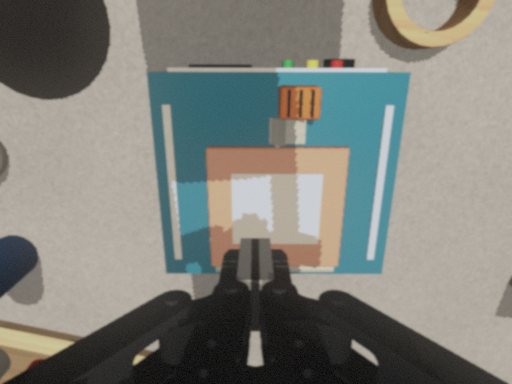

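View pics/s42z.png

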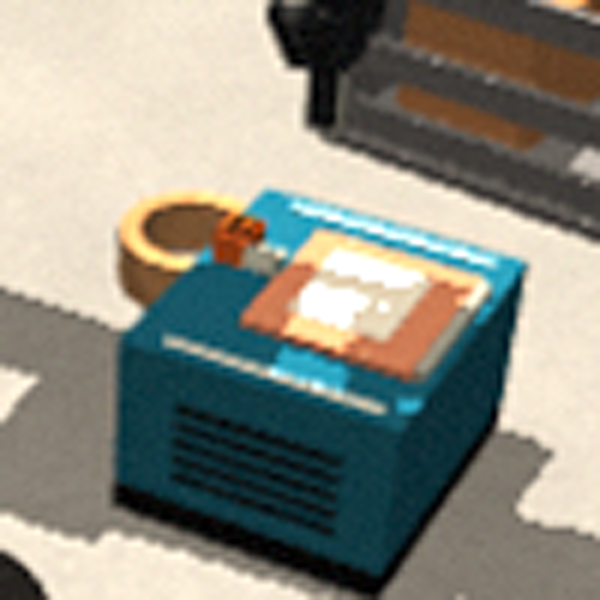

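```bash
python3 -c "
from h import *
d=snap('scene','s43'); t=snap('top')
print('red',rect(t,hsv(t,(0,110,60),(8,255,255)),.102))
a=cv2.imread('pics/scene0.png');cv2.imwrite('pics/cmp.png',np.hstack([a[130:300,100:360],d['image'][130:300,100:360]]))"
```

```text
red [(122.5, 338, -294, 43, 41, 43.6), (495.5, 523, 750, 89, 86, 73.1), (120.0, 529, -303, 56, 31, 13.4)]
```

View pics/cmp.png

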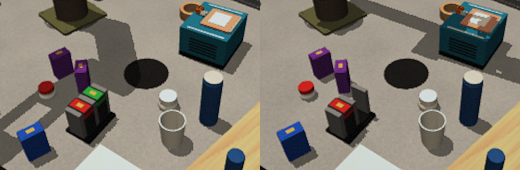

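Before and after match: the red battery and the bystanders are where they were, and the lid is shut.

```bash
python3 -c "
from h import *
env.job_done(); st()"
```

```text
the job is handed in; nothing more can be done
the job is handed in; nothing more can be done
```

The job is handed in at about 37 s of the 72 s allowed. I slid the latch so the lid sprang open and moved the green battery from the charger to the mat. I then let go, took it again by its broad faces, lowered it into the well and pressed the lid shut.

**Last checks:**
- **Latch and lid:** the thumb is back at its rest position, and the lid's front corners lie within about 1 px of where a shut lid should be.
- **Green battery:** before the lid closed, its top measured the right size for the seated height and sat within about 1–2 mm of the well's centre.
- **Red battery and bystanders:** the red battery is at (529, −303) mm in the top view, the same as at the start. The bystanders look unmoved when the scene pictures are compared by eye.

**What disagreed or went less smoothly:**
- **Fingertip height:** the pictures put the fingertips about 16 mm (shut) to 28 mm (open) behind the reported TCP, not 19 mm ahead of it. I used the seen values.
- **Tool tilt:** fast runs of moves made the tool lean by up to 0.12 rad, which cost several seconds to correct before the first grasp. It was about 0.02 rad in the well.
- **Release in the well:** the arm met resistance with the battery still about 4 mm above the floor, probably the finger knuckles resting on the box top. The battery settled that last bit on release. A 4 mm fall stays below about 0.3 m/s, under the 0.45 m/s limit; I worked that out rather than measured it.
- **Pressing the lid:** the reported tool force peaked at about 39 N (41 N with the sideways part) as the latch snapped. I take this to be fingertip force, so the 40 N limit on the arm and gripper body should not apply.

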